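Pry the spring clip off the spindle and take down the empty reel

TASK

The wooden reel on the sloping stand is empty and has to come off. Take the hooked pick from its rest and, using the pick and not the fingers, pull the spring clip out of the groove in the spindle so that it drops into the trough of the stand; lay the pick back on its rest as it was, then lift the reel off the spindle and stand it upright on the bench. Do not touch the violin and do not shift the thread spool, the steel cup or the wood offcut.

Things in the scene. Friction and masses are not known exactly. Their poses are not given: they have to be found in the camera images.
- stand: Fixed wooden stand, 150 x 104 mm. Its board slopes at 33 degrees, low end towards the stand's -x (towards the robot). Origin on the bench under the spindle's foot, z vertical. The low 75 mm of the board is a trough with a lip and two side rails that rise 20 to 28 mm over the board; beside the reel the board has no rails and is 92 mm wide.
- groove (a point): Centre of the groove round the spindle, 39 mm up its axis from the board: neck 13 mm in diameter, groove 5 mm wide, above it 19.5 mm more of 20 mm spindle end.
- spindle_foot (a point): Foot of the steel spindle, in the face of the board, 115 mm over the bench. The spindle is square to the board (leans 33 degrees from vertical towards the stand's -x), 20 mm in diameter, 61 mm long.
- clip: Spring steel C-clip in the groove, 4 mm thick, 35 mm wide. Origin: on the spindle's axis when seated, at mid thickness; z up along the spindle, x up the slope. Its closed end (bridge) is down the slope, a 4.5 mm bar centred on x = -23 mm; the open mouth is at +x. Drawn towards -x its two jaws bow open: 5 to 8 N over the first 8 mm, then it springs off and slides down the board.
- clip_window (a point): Middle of the clip's window, the gap between spindle and bridge where the hook goes in: from x = -10 to -20.7 mm in the clip's frame, about 16 mm wide in y, at mid thickness. The hook fits in only when it stands nearly along the spindle, for the spindle's end leans out over the window. The reel's top face lies 2 to 3 mm below this point.
- reel: Empty wooden reel on the spindle, 34 mm high: two 50 mm flanges, 5 mm thick, on a 30 mm drum; 24 mm bore, 2 mm play all round on the spindle; about 60 g. Origin: centre of its underside; z along its axis. The clip keeps it on; without the clip it slides off along the spindle (63 mm of lift clears it).
- pick: Hooked pick, 50 g: wooden handle 90 mm long of 14 mm square section, brass ferrule, thin steel shank ending in a hook. Origin: middle of the handle; x along the handle towards the hook, z pointing away from the hook. The shank runs to x = 92 mm, then bends down (25 mm) and slightly back.
- hook_tip (a point): Point of the pick's hook: at x = 90.5, z = -26.8 mm in the pick's frame; wire 3.7 mm thick.
- rest: Fixed wooden rest for the pick, 110 x 46 mm: two notched posts 66 mm apart along its x carry the handle with the hook hanging free beyond its +x end. Origin: centre of its underside. Notches 22 mm wide, floor at 48 mm, cheeks to 61 mm; fingers go down between the posts (56 mm clear, base plate 10 mm thick).
- rest_seat (a point): Where the middle of the pick's handle lies on the rest, 55 mm above the bench; the pick's x is along the rest's x.
- violin: Violin propped in its clamp on the middle of the bench, up to 250 mm high; not to be touched. Behind it the bench top is clear for 45 mm round the point x = 0.62, y = -0.03 m (robot base frame); z = 0 is the bench top.
- full_spool: Bystander: small wooden spool wound with blue thread, 35 mm across, 42 mm high.
- cup: Bystander: small steel cup, 62 mm across, 42 mm high.
- offcut: Bystander: pale wood offcut, 31 x 86 x 14 mm.

How it is judged:
By the outcome, as a careful person would: the job done as asked, in the order asked, and still so for the second after the job is handed in, with the robot touching nothing.
It also fails if it takes over 54 s, if anything falls off the work surface, if the arm or the gripper's body presses on something with over 40 N, if the wrist force passes 120 N, or if a joint passes its speed limit or range.

ROBOT

A 6-joint arm with a two-finger parallel gripper is mounted at the origin on a cart in front of the work surface, level with it; the furniture and walls round the work are solid. World frame = base frame: x ahead of the robot, y to its left, z up, the work surface at z = 0. Lengths are in m, angles in rad, forces in N, time in s.
With the tool pointing down it reaches from about 0.3 to 0.75 m from the base axis. Payload 8.5 kg.
Tool frame: the origin (TCP) lies at the very end of the fingers, on their centre line; the grasp point (between the pads) lies 19 mm behind it; z points along the fingers, y is the line along which they close (so a half turn about z gives the same grasp; the last joint's range is limited). The gripper opens to 88 mm and grips with 3 to 60 N. Pads are 18 mm wide; open, the fingers measure 123 mm over their backs; the gripper's body (75 mm by 187 mm) begins 45 mm behind the grasp point.
Start: joints at [-0.215, 0.381, 1.297, -0, 1.464, -0.215], TCP at [0.55, 0, 0.205] pointing down, gripper open.
Joint ranges: [-3.11, 3.11], [-0.89, 2.33], [0.22, 2.48], [-1.42, 4.56], [0.17, 2.85], [-2.88, 2.88]. Speed limits (rad/s): [2.39, 2.39, 3.14, 3.14, 3.14, 3.14].

INTERFACE

Orientations are given as a rotation vector (axis times angle).
In Python, from workcell import manip, viewer, finish_job gives the robot as it stands (manip), with the cameras (viewer) and the job as plain functions.
- The arm moves only by the shell command python3 nudge.py FILE, which reads ROWS from the file FILE. ROWS is a JSON list of rows, 1 to 8 of them, each of 5 numbers: dx, dy, dz in m, then a turn about the tool's z in rad, then the opening from 0.0 (shut) to 1.0 (fully open); each row is the pose to reach, as a shift and turn from the pose commanded when the command began, along the tool's axes at that moment; what a row does not reach only later rows make up. A row lasts 1/10 s, in which the tool goes at most 0.05 m and 0.15 rad, less where a joint would pass 70% of its speed; a pose out of reach is approached as far as the arm can. The fingers move at their own pace and stop on an object; the grip force is fixed at half the most. Time passes only in rows, so rows that do not move let the fingers close. It prints the time, the measured TCP pose, the force, the opening and the grip force at its end. Input that does not fit is refused with a message, and nothing moves.
- manip.get_obs(): the state, without advancing time (a new reading comes with each control period).
- viewer.grab_frame(name): name is "scene" or "side" or "wrist"; returns a dict with "color" (420x560x3 uint8, red, green, blue), "fovy" (degrees; the focal length in pixels is half the picture's height over the tangent of half this angle, whatever the lens; pixels are square), "cx", "cy" (the principal point, pixels), "k1" (the pictures are not rectified: a ray, as slopes to the right and down, at radius r is drawn at 1 + k1 r^2 times it, then the intrinsics apply), "view" (4x4, takes a point from world to camera coordinates); the wrist camera has in their place "tool_from_camera" (4x4, takes a point from camera to tool coordinates, whose origin is the TCP and whose axes are the flange's). Camera axes: x right, y down, z forward; pixel columns grow to the right and rows downward; lengths in m; the calibration is good to about 2 mm. A picture is of the moment at which its call begins: read the wrist's pose just before it. There is no depth.
- finish_job(): hands the job in; it is judged then, once.
The state is a dict: "time": time; "joint_positions": joint angles; "qvel": joint speeds; "effort": joint torques, N m; "position": TCP position; "tool_rot": TCP orientation; "force": force on the tool from outside, world axes, zero at the start; "torque": the same for the moment, N m; "width": opening from 0.0 (shut) to 1.0 (fully open); "grasp_force": force on a finger pad.
Only numpy, scipy, OpenCV 4.12 (cv2) and the standard library are available. Lean on these libraries where they do the work, as an engineer would, in place of code of your own. Each camera call takes 0.05 s, during which the arm holds its last target. There are 200 camera calls.

## Working session

There is one attempt and no reset: what is moved stays moved. The work goes in short steps, Python scripts to look and compute and a shell command to move; the robot and the scene stay as the last step left them, time stands still between calls to the robot, and variables do not carry over. Pictures are saved under pics/ and viewed, at most 10 in all, crops included, and the job is handed in when it is done.

```bash
ls; mkdir -p pics; cat > h.py <<'E'
import numpy as np, cv2, json
from scipy.spatial.transform import Rotation as R
from workcell import manip, viewer, finish_job
def grab(n):
    o=manip.get_obs(); f=viewer.grab_frame(n)
    if n=="wrist":
        T=np.eye(4); T[:3,:3]=R.from_rotvec(o["tool_rot"]).as_matrix(); T[:3,3]=o["position"]
        f["view"]=np.linalg.inv(T@np.array(f["tool_from_camera"]))
    f["view"]=np.array(f["view"]); return f
def save(f,p,crop=None,s=1):
    im=f["color"][:,:,::-1]
    if crop: x0,y0,x1,y1=crop; im=im[y0:y1,x0:x1]
    cv2.imwrite(p,cv2.resize(im,None,fx=s,fy=s,interpolation=cv2.INTER_CUBIC))
def K(f):
    F=210/np.tan(np.radians(f["fovy"])/2); return np.array([[F,0,f["cx"]],[0,F,f["cy"]],[0,0,1.]]),np.array([f["k1"],0,0,0,0.])
def ray(f,uv):
    k,d=K(f); p=cv2.undistortPointsIter(np.array([[uv]],float),k,d,None,None,(3,100,1e-10))[0,0]
    V=f["view"]; r=V[:3,:3].T@np.array([p[0],p[1],1]); return -V[:3,:3].T@V[:3,3], r/np.linalg.norm(r)
def onz(f,uv,z):
    c,r=ray(f,uv); return c+r*(z-c[2])/r[2]
def tri(*fu):
    A=np.zeros((3,3));b=np.zeros(3)
    for f,uv in fu:
        c,r=ray(f,uv);P=np.eye(3)-np.outer(r,r);A+=P;b+=P@c
    x=np.linalg.solve(A,b)
    res=[np.linalg.norm(np.cross(x-ray(f,u)[0],ray(f,u)[1])) for f,u in fu]
    return x,res
def proj(f,P):
    k,d=K(f);V=f["view"];return cv2.projectPoints(np.atleast_2d(P).astype(float),cv2.Rodrigues(V[:3,:3])[0],V[:3,3],k,d)[0][:,0]
E
cat > a.py <<'E'
from h import *
import pickle
fs={n:grab(n) for n in("scene","side","wrist")}
pickle.dump(fs,open("f0.pkl","wb"))
for n,f in fs.items(): save(f,f"pics/{n}0.png",s=1.4); print(n,f["fovy"],f["k1"],f["view"].round(3).tolist())
E
python3 a.py
```

```text
(no output)
```

View pics/scene0.png

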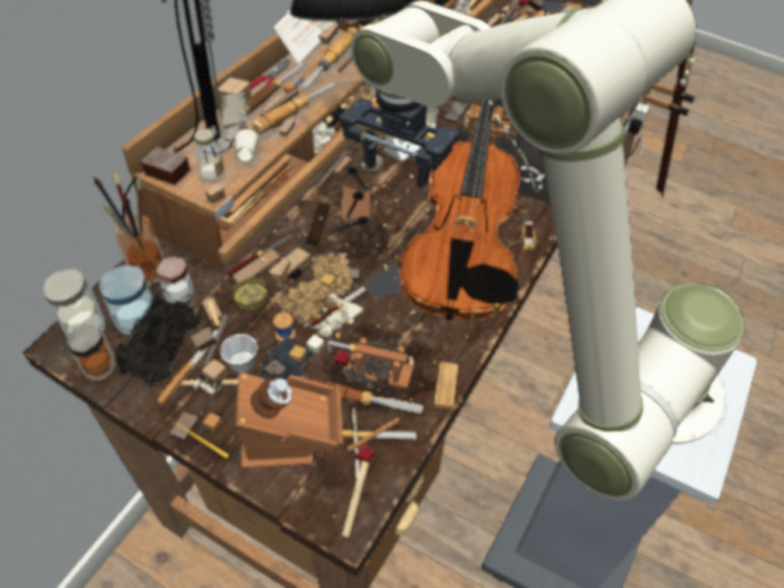

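View pics/side0.png

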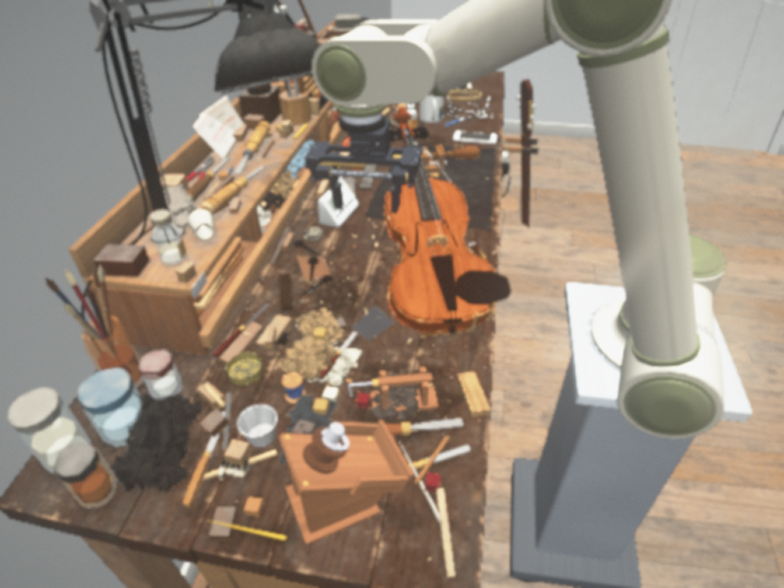

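The scene picture shows the stand at about (290,410), with the spindle and reel at (277,395). The rest with the pick is at (370,365), the violin at (465,230), the offcut at (447,385), the cup at (240,352) and the spool at (284,327). The side picture shows the same things, with the reel at (328,445) and the rest at (400,390). Next I'll view crops of both.

```bash
python3 - <<'E'
from h import *
import pickle
fs=pickle.load(open("f0.pkl","rb"))
a=fs["scene"]["color"][215:345,150:340,::-1]; b=fs["side"]["color"][255:395,170:360,::-1]
a=cv2.resize(a,None,fx=4.2,fy=4.2,interpolation=cv2.INTER_CUBIC); b=cv2.resize(b,None,fx=4.2,fy=4.2,interpolation=cv2.INTER_CUBIC)
cv2.imwrite("pics/sc.png",a); cv2.imwrite("pics/sd.png",b)
for n,u in(("scene",(264,262)),("side",(290,280)),("scene",(205,330)),("side",(240,350)),("scene",(318,275)),("side",(338,280))): print(n,u,onz(fs[n],u,0.03).round(3))
E
```

```text
scene (264, 262) [0.456 0.242 0.03 ]
side (290, 280) [0.442 0.228 0.03 ]
scene (205, 330) [0.473 0.461 0.03 ]
side (240, 350) [0.512 0.424 0.03 ]
scene (318, 275) [0.328 0.208 0.03 ]
side (338, 280) [0.332 0.21  0.03 ]
```

View pics/sc.png

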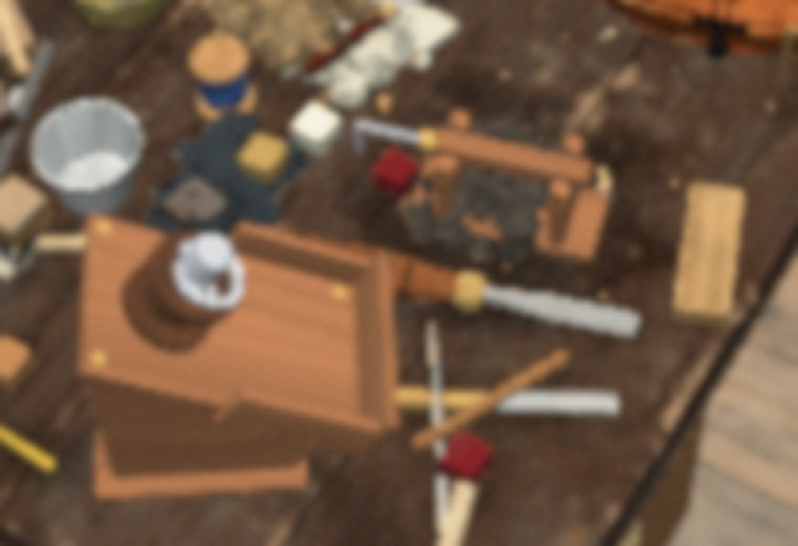

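View pics/sd.png

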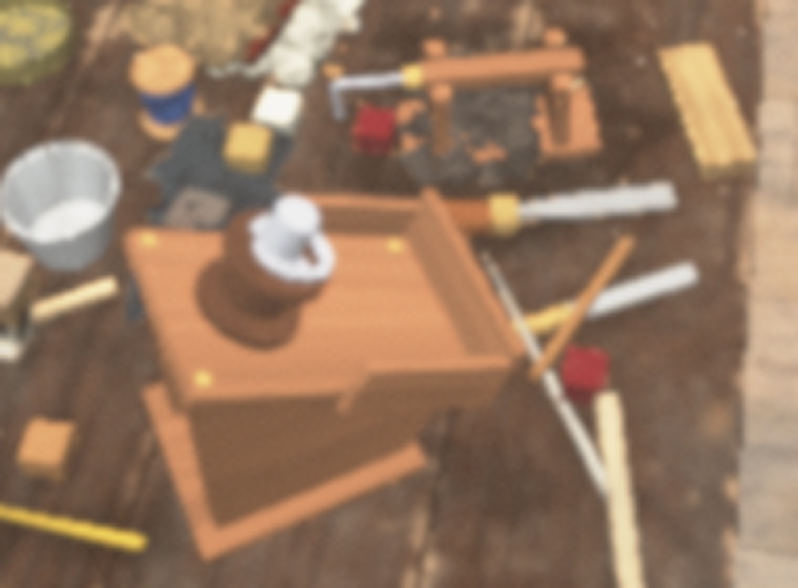

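The crops show the spindle tip at sc (208,250) / sd (297,213). The pick handle runs from about sc (437,140) to (590,167) and sd (418,75) to (582,60), with the hook bend at sc (357,123) / sd (333,80). The board screws are at sc (103,227), (97,358), (340,292) and sd (149,240), (203,380), (395,245). I'll triangulate these.

```bash
python3 - <<'E'
from h import *
import pickle
fs=pickle.load(open("f0.pkl","rb")); A,B=fs["scene"],fs["side"]
def t(n,a,b):
    x,r=tri((A,(150+a[0]/4.2,215+a[1]/4.2)),(B,(170+b[0]/4.2,255+b[1]/4.2))); print(n,x.round(4),np.round(r,4)); return x
t("spindle tip",(208,247),(299,211)); t("bridge",(232,300),(325,268))
s1=t("screw up far",(103,227),(149,240)); s2=t("screw up near",(97,358),(203,380)); s3=t("screw low",(340,292),(395,245))
print(s2-s1,s3-s1)
t("bend",(357,123),(333,82)); t("hooktip",(361,150),(342,115)); t("ferrule",(429,139),(411,76)); t("tail",(592,168),(583,60)); t("ferr/handle",(440,141),(421,75))
t("low corner far",(390,252),(430,192)); t("low corner near",(392,428),(520,353)); t("board up far",(88,218),(125,232)); t("board up near",(82,372),(185,402))
t("spool",(220,50),(163,60)); t("cup",(87,135),(60,180));t("offc",(712,250),(706,108))
def q(n,a,b):
    x,r=tri((A,(a[0]/1.4,a[1]/1.4)),(B,(b[0]/1.4,b[1]/1.4))); print(n,x.round(3),np.round(r,4))
q("violin bottom",(450,318),(460,328)); q("violin left",(402,268),(388,312));q("violin upper bout L",(432,165),(388,195));q("violin r",(518,285),(505,290)); q("scr",(490,105),(415,170))
E
```

```text
spindle tip [0.4988 0.4187 0.176 ] [0.0008 0.0008]
bridge [0.491  0.4172 0.1339] [0.0001 0.0001]
screw up far [0.5711 0.4166 0.1343] [0.0002 0.0002]
screw up near [0.5278 0.4782 0.1332] [0.0004 0.0004]
screw low [0.4779 0.3484 0.0576] [0.0001 0.0001]
[-0.04334458  0.06155383 -0.00104582] [-0.09326543 -0.06817717 -0.07666421]
bend [0.5338 0.2473 0.0536] [0.0006 0.0006]
hooktip [0.5305 0.2495 0.0303] [0.0006 0.0006]
ferrule [0.4928 0.2354 0.0531] [0.0004 0.0004]
tail [0.4023 0.2073 0.0537] [0.0014 0.0014]
ferr/handle [0.4879 0.2316 0.0502] [0.0005 0.0005]
low corner far [0.4668 0.3157 0.0612] [0.0006 0.0006]
low corner near [0.406  0.4084 0.0733] [0.001 0.001]
board up far [0.5819 0.4156 0.1347] [0.0009 0.0009]
board up near [0.5353 0.4834 0.1215] [0.0001 0.0001]
spool [0.6348 0.2413 0.0468] [0.0001 0.0001]
cup [0.6605 0.3345 0.0519] [0.0005 0.0005]
offc [0.3308 0.1904 0.0054] [0.0006 0.0006]
violin bottom [0.366 0.129 0.098] [0.0015 0.0015]
violin left [0.517 0.015 0.021] [0.0078 0.0078]
violin upper bout L [ 0.522 -0.079  0.221] [0.0047 0.0047]
violin r [0.294 0.002 0.094] [0.006 0.006]
scr [ 0.532 -0.406  0.132] [0.0188 0.0188]
```

View pics/wrist0.png

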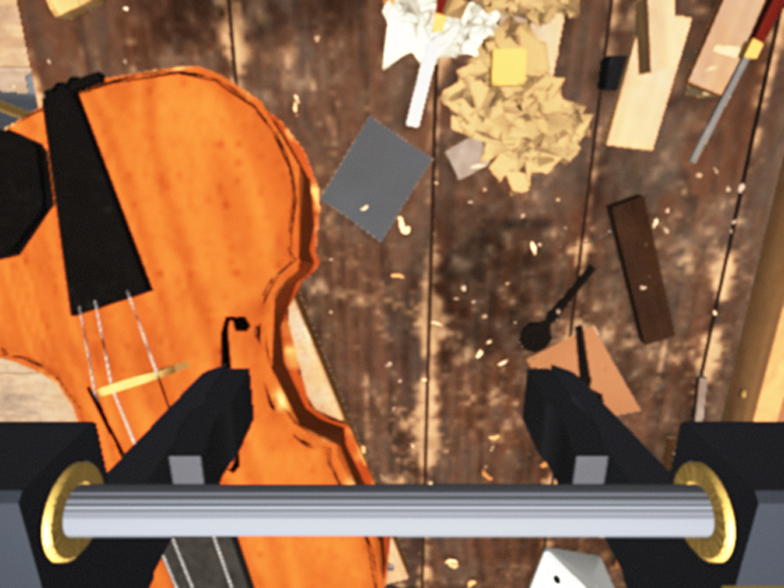

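The wrist picture shows the violin filling the left half, under the left finger at (210,400), and bench to the right. Image right is world +x and image down is world -y. I'll rise first, then move over the rest while turning.

```bash
python3 - <<'E'
from h import *
o=manip.get_obs(); print(R.from_rotvec(o["tool_rot"]).as_matrix().round(3), o["position"],o["time"],viewer.grab_frame("wrist")["tool_from_camera"].round(3).tolist())
E
echo '[[0, 0, -0.05, 0, 1], [0, 0, -0.1, 0, 1], [0, 0, -0.14, 0, 1]]' > m.json && python3 nudge.py m.json
```

```text
[[ 0.     1.    -0.001]
 [ 1.    -0.     0.   ]
 [ 0.    -0.001 -1.   ]] [5.49757789e-01 4.36702688e-05 2.04315425e-01] 0.15 [[0.0, -0.948, -0.317, 0.082], [1.0, -0.0, 0.001, -0.001], [-0.001, -0.317, 0.948, -0.18], [0.0, 0.0, 0.0, 1.0]]
time: 0.5
position: [0.5498, 0.0001, 0.3475]
tool_rot: [2.22, 2.22, 0.002]
force: [0.6, -0.5, -0.2]
width: 1.0
grasp_force: 0.0
```

```bash
echo '[[0.04, -0.02, 0, 0.15, 1], [0.08, -0.03, 0, 0.3, 1], [0.12, -0.04, 0, 0.45, 1], [0.16, -0.06, 0, 0.6, 1], [0.2, -0.08, 0, 0.75, 1], [0.25, -0.09, 0, 0.9, 1], [0.3, -0.1, 0, 1.05, 1], [0.3, -0.1, 0, 1.2, 1]]' > m.json && python3 nudge.py m.json
echo '[[0, 0, 0, 0.07, 1], [0, 0, 0, 0.07, 1]]' > m.json && python3 nudge.py m.json
python3 - <<'E'
from h import *
import pickle
f=grab("wrist"); pickle.dump(f,open("w1.pkl","wb")); save(f,"pics/w1.png",s=1.42); o=manip.get_obs()
print(o["time"],o["position"].round(4),R.from_rotvec(o["tool_rot"]).as_matrix().round(3).tolist(),o["joint_positions"])
E
```

```text
time: 1.3
position: [0.4486, 0.303, 0.3445]
tool_rot: [-3.068, -0.675, 0.001]
force: [-0.6, -0.1, -0.8]
width: 1.0
grasp_force: 0.0
time: 1.5
position: [0.4497, 0.3005, 0.3445]
tool_rot: [3.089, 0.572, -0.001]
force: [0.5, -0.5, 0.4]
width: 1.003
grasp_force: 0.0
1.55 [0.4499 0.3001 0.3445] [[0.933, 0.359, -0.0], [0.359, -0.933, -0.0], [-0.0, 0.0, -1.0]] [ 3.69250779e-01  3.07618712e-01  1.01416130e+00 -5.80572294e-05
  1.82028674e+00  1.57238246e+00]
```

View pics/w1.png

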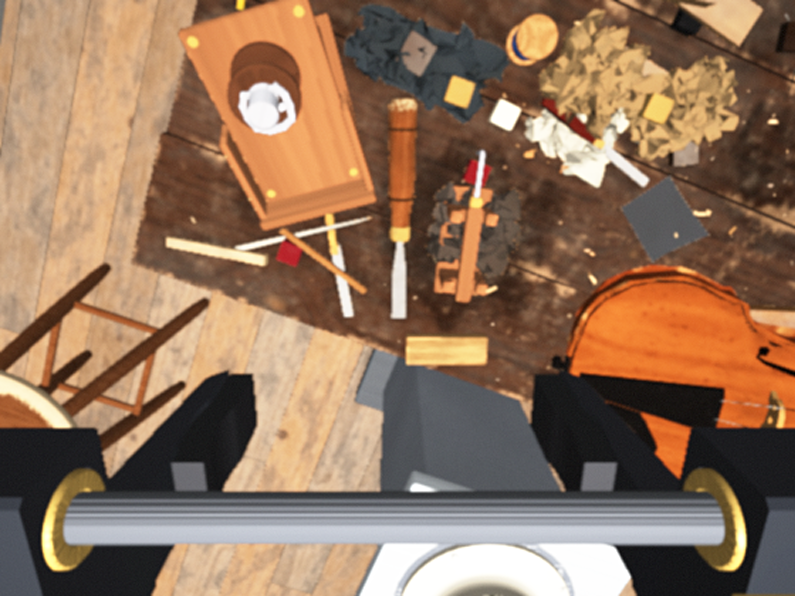

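The wrist view shows the pick with its tail at (464,298), handle front at (477,207) and shank end at (482,153). The stand screws are at (193,42), (299,12), (271,194) and (353,172), and the spindle tip is around (263,105).

```bash
python3 - <<'E'
from h import *
import pickle
fs=pickle.load(open("f0.pkl","rb")); A,B=fs["scene"],fs["side"]; W=pickle.load(open("w1.pkl","rb"))
def t(n,a,b,w):
    x,r=tri((A,(150+a[0]/4.2,215+a[1]/4.2)),(B,(170+b[0]/4.2,255+b[1]/4.2)),(W,(w[0]/1.42,w[1]/1.42))); print(n,x.round(4),np.round(r,4)); return x
t("tip",(208,247),(299,211),(263,103))
s1=t("s1",(103,227),(149,240),(299,12));s2=t("s2",(97,358),(203,380),(193,42));s3=t("s3",(340,292),(395,245),(353,172))
l4=onz(W,(271/1.42,194/1.42),s3[2]); print("s4",l4)
print("yaw",[np.degrees(np.arctan2(*(-(b-a)[:1]),(b-a)[1])) for a,b in((s1,s2),(s3,l4))],"up",(s1-s3),(s2-l4))
b=t("bend",(357,123),(333,82),(482,155)); a=t("tail",(592,168),(583,60),(464,298))
d=b-a; print(np.degrees(np.arctan2(d[1],d[0])),np.linalg.norm(d))
# contours of handle mask in wrist: orange-ish strip
for n,u in(("tailL",(457,300)),("tailR",(471,301)),("frL",(470,208)),("frR",(484,208))): print(n,onz(W,(u[0]/1.42,u[1]/1.42),.062).round(4))
E
```

```text
tip [0.505  0.4128 0.1647] [0.0002 0.004  0.0041]
s1 [0.5718 0.4155 0.1325] [0.0005 0.0001 0.0004]
s2 [0.528  0.4778 0.1324] [0.0005 0.0004 0.0002]
s3 [0.4776 0.349  0.0585] [0.0002 0.0001 0.0001]
s4 [0.43349711 0.41095009 0.05853554]
yaw [np.float64(35.108576361033), np.float64(35.48394050072685)] up [0.09412409 0.06651031 0.07394042] [0.09452661 0.066804   0.07388063]
bend [0.5324 0.249  0.0563] [0.0004 0.0011 0.0009]
tail [0.4028 0.2087 0.0544] [0.002  0.0015 0.0021]
17.262373278726507 0.1357608810233524
tailL [0.4021 0.2176 0.062 ]
tailR [0.4059 0.2049 0.062 ]
frL [0.4859 0.241  0.062 ]
frR [0.4904 0.2293 0.062 ]
```

```bash
echo '[[-0.02, 0.035, 0, 0.08, 0.5], [-0.044, 0.07, 0.03, 0.08, 0.5], [-0.044, 0.07, 0.08, 0.08, 0.5], [-0.044, 0.07, 0.13, 0.08, 0.5], [-0.044, 0.07, 0.18, 0.08, 0.5], [-0.044, 0.07, 0.23, 0.08, 0.5], [-0.044, 0.07, 0.23, 0.08, 0.5]]' > m.json && python3 nudge.py m.json
python3 - <<'E'
from h import *
import pickle
f=grab("wrist"); save(f,"pics/w2.png",crop=(100,0,460,420),s=1.4); o=manip.get_obs()
pickle.dump(f,open("w2.pkl","wb"))
print(o["time"],o["position"].round(4),R.from_rotvec(o["tool_rot"]).as_matrix().round(3).tolist())
E
```

```text
time: 2.25
position: [0.4309, 0.2176, 0.1104]
tool_rot: [3.109, 0.448, -0.017]
force: [-0.1, -0.4, 0.3]
width: 0.498
grasp_force: 0.0
2.3 [0.433  0.2182 0.1136] [[0.959, 0.282, -0.005], [0.282, -0.959, -0.001], [-0.005, -0.0, -1.0]]
```

View pics/w2.png

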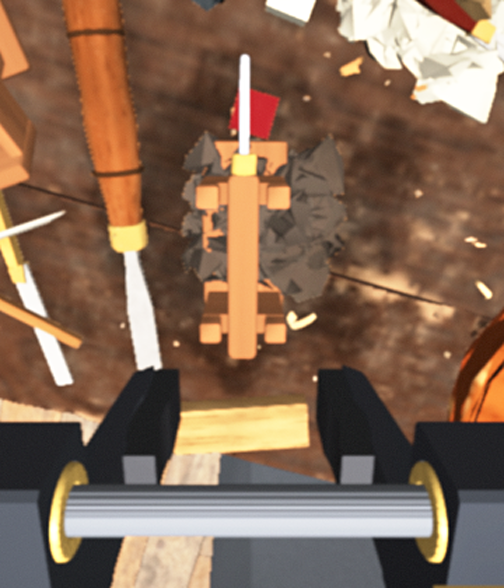

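The handle lies along x≈243, from (243,172) to (243,352), centred between the fingers at 179 and 317. I'll check this numerically before going down.

```bash
python3 - <<'E'
from h import *
import pickle
f=pickle.load(open("w2.pkl","rb")); u=lambda x,y:(100+x/1.4,y/1.4)
a=(onz(f,u(229,352),.062)+onz(f,u(256,352),.062))/2; b=(onz(f,u(231,175),.062)+onz(f,u(256,175),.062))/2
print(a,b,np.linalg.norm(b-a),np.degrees(np.arctan2(*(b-a)[1::-1]))); c=(a+b)/2; print("c",c); e=onz(f,u(244,57),.0566); print("bend",e, np.linalg.norm((e-c)[:2]))
d=(b-a)/np.linalg.norm(b-a); g=c-.012*d; o=manip.get_obs(); M=R.from_rotvec(o["tool_rot"]).as_matrix()
print(M.T@(np.array([g[0],g[1],.036])-o["position"]), np.degrees(np.arctan2(M[1,0],M[0,0])))
E
```

```text
[0.40614774 0.2128426  0.062     ] [0.48814828 0.23620816 0.062     ] 0.0852645245556451 15.904579223045836
c [0.44714801 0.22452538 0.062     ]
bend [0.5338671 0.249351  0.0566   ] 0.0902026183344318
[ 0.00375851 -0.00217368  0.07759301] 16.3910309407447
```

```bash
echo '[[0.003, -0.002, 0.04, 0.01, 0.5], [0.003, -0.002, 0.077, 0.01, 0.5], [0.003, -0.002, 0.077, 0.01, 0.5], [0.003, -0.002, 0.077, 0.01, 0.05], [0.003, -0.002, 0.077, 0.01, 0.05], [0.003, -0.002, 0.077, 0.01, 0.05], [0.003, -0.002, 0.077, 0.01, 0.05], [0.003, -0.002, 0.077, 0.01, 0.05]]' > m.json && python3 nudge.py m.json
```

```text
time: 3.1
position: [0.4365, 0.2217, 0.0384]
tool_rot: [-3.112, -0.432, -0.002]
force: [0.3, -0.7, 0.2]
width: 0.073
grasp_force: 0.0
```

```bash
python3 - <<'E'
from h import *
o=manip.get_obs(); print(o["width"],o["grasp_force"],o["position"])
f=grab("wrist"); g=grab("side"); a=f["color"][60:400,130:430]; b=cv2.resize(g["color"][240:340,200:340],None,fx=3.4,fy=3.4,interpolation=cv2.INTER_CUBIC)
cv2.imwrite("pics/w3.png",np.hstack([a,b])[:,:,::-1])
E
```

```text
0.07294754986188005 0.0 [0.43649177 0.22173365 0.03840725]
```

View pics/w3.png

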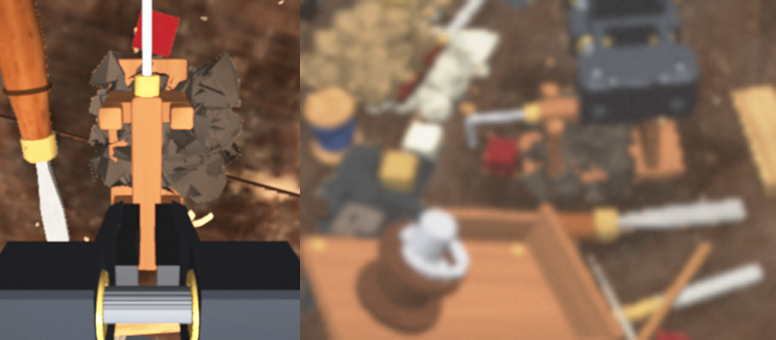

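The left half shows the handle lying between the fingers, at x≈147 with the finger inner edges near 138 and 183. The right half shows the pick still in its rest. The grip isn't confirmed, so I'll close fully and read again.

```bash
echo '[[0, 0, 0, 0, 0], [0, 0, 0, 0, 0], [0, 0, 0, 0, 0]]' > m.json && python3 nudge.py m.json; echo '[[0, 0, 0, 0, 0], [0, 0, 0, 0, 0], [0, 0, 0, 0, 0]]' > m.json && python3 nudge.py m.json
```

```text
time: 3.5
position: [0.4362, 0.2217, 0.0377]
tool_rot: [3.112, 0.432, -0.0]
force: [-0.8, -0.0, -0.0]
width: 0.005
grasp_force: 0.0
time: 3.8
position: [0.4362, 0.2217, 0.0377]
tool_rot: [-3.112, -0.431, 0.0]
force: [-0.4, 0.6, 0.1]
width: 0.004
grasp_force: 0.0
```

```bash
python3 - <<'E'
from h import *
import pickle
f=grab("wrist"); pickle.dump(f,open("w4.pkl","wb")); save(f,"pics/w4.png")
o=manip.get_obs(); M=R.from_rotvec(o["tool_rot"]).as_matrix(); p=o["position"]
for t in ((0,0,0),(0,.003,0),(0,0,-.019),(0,0,-.045),(.009,0,0)): print(t,proj(f,p+M@np.array(t)).round(0).tolist())
for n,P in(("tail",(.405,.2125,.055)),("c",(.446,.2243,.062)),("bend",(.534,.2495,.055))): print(n,proj(f,P).round(0).tolist())
im=cv2.cvtColor(f["color"],cv2.COLOR_RGB2HSV)
for y in range(60,360,12):
  print(y,"".join("#" if v<60 else ("o" if (h<16 and s>90) else ".") for h,s,v in im[y,200:360:2]))
E
```

```text
(0, 0, 0) [[277.0, 248.0]]
(0, 0.003, 0) [[282.0, 248.0]]
(0, 0, -0.019) [[277.0, 264.0]]
(0, 0, -0.045) [[277.0, 292.0]]
(0.009, 0, 0) [[277.0, 233.0]]
tail [[277.0, 319.0]]
c [[277.0, 250.0]]
bend [[276.0, 37.0]]
60 oooooooooooooooooooooooooooooooooooo......oooooooooooooooooooooooooooooooooooooo
72 oooooooooooooooooooooooooooooooooooo........oooooooooooooooooooooooooooooooooooo
84 ooooooooooo########ooooooooooooooo....................oooooooooooooooooooooooooo
96 oooooooooooooooooooooooooooooo##o...................oooooooooooooooooooooooooooo
108 oooooooooooooooooooooooooooooooooooo..............oooooooooooooooooooooooooooooo
120 ooooooooooooooooo.......oooooooooooo.....oooooooooooooooooooooooooooooooo#......
132 oooooooooo#o...............ooooooo........ooooooooooooooooo.........#...........
144 ooooooooooo.o......oo.#.....ooo..............o..ooooooo.........................
156 ooooooooooooo.....ooooooooooooooooo.......ooooooooooooooooo.....................
168 ooooooooooo....oooooooooooooooooooooooooooooooooooooooooooooooo.................
180 ooooooooooooooooooo......oooooooooo
[... 535 characters left out ...]
...............ooooo
264 oooooooooooooooooooooooooo######oooooooooooooo#######oooooooooooooooooooooooo#oo
276 ooooooooooooooooooooo#################oo#################o.....ooooo....oooooooo
288 ooooooooooooooooooo###################oo###################ooooooooooooooooooooo
300 oooooooo.ooooooo######################oo#####################ooooooooooooooooooo
312 ######################################oo########################################
324 ######################################oo########################################
336 #####################.....#........................#....########################
348 #####################....................................#######################
```

Measured from the pictures (front edge of the tips at depth 0.163 m), the fingertips end about 33 mm short of the stated TCP. The fingers therefore closed above the handle. I'll open, go down 15 mm, which is safe even if the stated TCP is right, and test the grip.

```bash
echo '[[0, 0, 0, 0, 0.4], [0, 0, 0, 0, 0.4], [0, 0, 0, 0, 0.4], [0, 0, 0, 0, 0.4], [0, 0, 0.015, 0, 0.4], [0, 0, 0.015, 0, 0.4]]' > m.json && python3 nudge.py m.json; echo '[[0, 0, 0, 0, 0], [0, 0, 0, 0, 0], [0, 0, 0, 0, 0], [0, 0, 0, 0, 0], [0, 0, 0, 0, 0], [0, 0, 0, 0, 0]]' > m.json && python3 nudge.py m.json
```

```text
time: 4.45
position: [0.4355, 0.2214, 0.0217]
tool_rot: [3.112, 0.431, -0.004]
force: [0.0, 0.4, -0.1]
width: 0.402
grasp_force: 0.0
time: 5.05
position: [0.4365, 0.2217, 0.0231]
tool_rot: [-3.112, -0.432, -0.001]
force: [-0.3, 0.0, 5.1]
width: 0.153
grasp_force: 30.0
```

The handle is gripped now (width 0.153, 30 N), but only by the tips. I'll re-grip deeper while watching the force.

```bash
echo '[[0, 0, 0, 0, 0.4], [0, 0, 0, 0, 0.4], [0, 0, 0, 0, 0.4], [0, 0, 0.01, 0, 0.4], [0, 0, 0.01, 0, 0.4]]' > m.json && python3 nudge.py m.json; echo '[[0, 0, 0.005, 0, 0.4], [0, 0, 0.008, 0, 0.4], [0, 0, 0.008, 0, 0.4]]' > m.json && python3 nudge.py m.json;  echo '[[0, 0, 0, 0, 0], [0, 0, 0, 0, 0], [0, 0, 0, 0, 0], [0, 0, 0, 0, 0]]' > m.json && python3 nudge.py m.json
```

```text
time: 5.55
position: [0.4355, 0.2215, 0.0115]
tool_rot: [3.112, 0.431, -0.004]
force: [0.6, 0.9, 0.8]
width: 0.4
grasp_force: 0.0
time: 5.85
position: [0.436, 0.2216, 0.0043]
tool_rot: [3.112, 0.431, -0.001]
force: [-1.0, -0.5, -0.2]
width: 0.404
grasp_force: 0.0
time: 6.25
position: [0.4363, 0.2217, 0.0049]
tool_rot: [-3.112, -0.431, -0.0]
force: [-0.5, -0.9, 1.6]
width: 0.153
grasp_force: 30.0
```

```bash
echo '[[0, 0, -0.004, 0, 0], [0.011, 0, -0.004, 0, 0], [0.022, 0, -0.004, 0, 0], [0.022, 0, 0, 0, 0], [0.022, 0, 0, 0, 0]]' > m.json && python3 nudge.py m.json; echo '[[0, 0, 0.003, 0, 0], [0, 0, 0.006, 0, 0], [0, 0, 0.009, 0, 0], [0, 0, 0.009, 0, 0]]' > m.json && python3 nudge.py m.json
cat >> h.py <<'E'
def blobs(f,box,lo,hi,amin=8):
    x0,y0,x1,y1=box; m=cv2.inRange(cv2.cvtColor(f["color"],cv2.COLOR_RGB2HSV)[y0:y1,x0:x1],lo,hi)
    n,l,s,c=cv2.connectedComponentsWithStats(m); out=[]
    for i in range(1,n):
        if s[i,4]>=amin:
            ys,xs=np.nonzero(l==i); out.append((int(s[i,4]),np.stack([xs+x0,ys+y0],1)))
    return sorted(out,key=lambda t:-t[0])
def ends(p):
    p=p.astype(float); c=p.mean(0); v=np.linalg.svd(p-c,full_matrices=False)[2][0]; t=(p-c)@v
    return c+v*np.percentile(t,2),c+v*np.percentile(t,98),np.degrees(np.arctan2(v[1],v[0]))
E
python3 - <<'E'
from h import *
import pickle
fs={n:grab(n) for n in("scene","side","wrist")}; pickle.dump(fs,open("f5.pkl","wb"))
o=manip.get_obs();p=o["position"]; print(o["time"],p,o["force"])
d=np.array([.959,.282,0]); g=p+[0,0,.05]
for th in(0,33):
  c,s=np.cos(np.radians(th)),np.sin(np.radians(th)); x=d*c+np.array([0,0,s]); z=-d*s+np.array([0,0,c])
  for n,a,b in(("bend",102,0),("tip",100.5,-26.8),("ferr",55,0)):
    P=g+x*a/1e3+z*b/1e3; print(th,n,P.round(3),[proj(fs[k],P).round(0).tolist() for k in fs])
for k in fs:
  c=proj(fs[k],g+d*.09)[0].astype(int); bx=(max(c[0]-35,0),max(c[1]-45,0),c[0]+35,c[1]+45)
  print(k,bx,[(n,[np.round(e,1).tolist() for e in ends(q)]) for n,q in blobs(fs[k],bx,(0,0,125),(179,70,255))][:6])
E
```

```text
time: 6.75
position: [0.4585, 0.2279, 0.0047]
tool_rot: [-3.112, -0.431, -0.003]
force: [1.9, 1.2, 1.2]
width: 0.155
grasp_force: 30.0
time: 7.15
position: [0.4578, 0.2277, -0.0036]
tool_rot: [-3.112, -0.432, -0.003]
force: [-0.0, -0.7, 8.8]
width: 0.153
grasp_force: 30.0
7.3 [ 0.45778051  0.22770747 -0.00350952] [-0.08172864 -0.70880978  8.3353591 ]
0 bend [0.556 0.256 0.046] [[[225.0, 245.0]], [[240.0, 279.0]], [[273.0, 22.0]]]
0 tip [0.554 0.256 0.02 ] [[[227.0, 251.0]], [[241.0, 286.0]], [[274.0, 38.0]]]
0 ferr [0.511 0.243 0.046] [[[244.0, 249.0]], [[260.0, 277.0]], [[275.0, 166.0]]]
33 bend [0.54  0.252 0.102] [[[231.0, 232.0]], [[245.0, 261.0]], [[272.0, 65.0]]]
33 tip [0.553 0.256 0.079] [[[226.0, 237.0]], [[240.0, 269.0]], [[272.0, 12.0]]]
33 ferr [0.502 0.241 0.076] [[[247.0, 242.0]], [[263.0, 268.0]], [[275.0, 216.0]]]
scene (np.int64(195), np.int64(200), np.int64(265), np.int64(290)) [(337, [[244.8, 213.3], [232.2, 239.3], 115.8]), (191, [[199.2, 270.6], [201.9, 287.7], 81.1]), (92, [[219.1, 244.2], [230.0, 243.7], -3.1])]
side (np.int64(209), np.int64(233), np.int64(279), np.int64(323)) [(717, [[254.8, 239.4], [233.2, 283.1], 116.3]), (342, [[233.9, 303.8], [244.5, 321.1], 58.5]), (88, [[210.0, 305.2], [222.4, 303.7], -7.2]), (18, [[271.9, 251.3], [272.6, 258.0], 83.5]), (14, [[273.2, 233.2], [278.1, 234.3], 12.5]), (9, [[274.8, 266.4], [273.6, 270.1], 108.2])]
wrist (np.int64(238), np.int64(16), np.int64(308), np.int64(106)) [(1420, [[277.9, 18.0], [277.9, 104.0], 90.0]), (66, [[304.6, 16.0], [304.2, 25.9], 91.9])]
```

```bash
cat > tilt.py <<'E'
from h import *
import pickle,sys
fs={n:grab(n) for n in("scene","side","wrist")}; o=manip.get_obs();p=o["position"]; M=R.from_rotvec(o["tool_rot"]).as_matrix(); g=p+[0,0,.05]; d=M[:,0]
print(o["time"],p.round(4),o["force"].round(1))
def near(f,P,r,lo,hi):
    c=proj(f,P)[0].astype(int); return blobs(f,(max(c[0]-r,0),max(c[1]-r,0),c[0]+r,c[1]+r),lo,hi,6),c
for k in fs:
    b,c=near(fs[k],g+d*.055+[0,0,.015],60 if k=="wrist" else 25,(18,110,110),(32,255,255)); print("ferr",k,c,[(n,q.mean(0).round(1).tolist(),q.min(0).tolist(),q.max(0).tolist()) for n,q in b][:3])
b=blobs(fs["wrist"],(255,0,300,260),(0,0,140),(179,70,255),30); print("shank w",[(n,q.min(0).tolist(),q.max(0).tolist(),[int((q[:,1]==y).sum()) for y in range(0,200,10)]) for n,q in b][:2])
for th in (0,10,20,30,40):
  c,s=np.cos(np.radians(th)),np.sin(np.radians(th)); x=d*c+np.array([0,0,s])
  print(th,"ferr",[proj(fs[k],g+x*.060)[0].round(0).tolist() for k in fs],"bend",[proj(fs[k],g+x*.102)[0].round(0).tolist() for k in fs])
E
python3 tilt.py
```

```text
7.45 [ 0.4578  0.2277 -0.0035] [ 1.2 -0.2  8.5]
ferr scene [243 244] [(18, [243.8, 243.3], [242, 241], [245, 246]), (7, [219.1, 219.7], [218, 219], [220, 221])]
ferr side [259 272] [(15, [259.6, 270.0], [258, 268], [261, 272])]
ferr wrist [276 175] [(1112, [277.3, 182.2], [260, 162], [295, 201])]
shank w [(2261, [270, 12], [286, 170], [0, 0, 14, 16, 17, 15, 15, 15, 15, 14, 14, 14, 14, 14, 14, 14, 13, 7, 0, 0])]
0 ferr [[242.0, 248.0], [258.0, 277.0], [277.0, 152.0]] bend [[226.0, 244.0], [239.0, 278.0], [276.0, 21.0]]
10 ferr [[242.0, 246.0], [258.0, 274.0], [276.0, 160.0]] bend [[226.0, 240.0], [239.0, 273.0], [276.0, 16.0]]
20 ferr [[243.0, 243.0], [259.0, 271.0], [276.0, 175.0]] bend [[227.0, 236.0], [241.0, 268.0], [276.0, 24.0]]
30 ferr [[245.0, 241.0], [260.0, 268.0], [276.0, 197.0]] bend [[230.0, 233.0], [244.0, 263.0], [276.0, 52.0]]
40 ferr [[247.0, 240.0], [263.0, 265.0], [276.0, 227.0]] bend [[234.0, 230.0], [248.0, 258.0], [276.0, 108.0]]
```

```bash
echo '[[0, 0, 0.002, 0, 0], [0, 0, 0.004, 0, 0], [0, 0, 0.004, 0, 0]]' > m.json && python3 nudge.py m.json; sed -i 's/ th in (0,10,20,30,40)/ th in (25,30,35,40)/' tilt.py; python3 tilt.py
```

```text
time: 7.75
position: [0.4581, 0.2278, -0.0074]
tool_rot: [-3.112, -0.431, -0.004]
force: [0.6, 0.1, 9.7]
width: 0.15
grasp_force: 30.0
7.9 [ 0.4581  0.2278 -0.0073] [ 0.9 -0.5  7.8]
ferr scene [243 245] [(17, [245.5, 242.2], [244, 240], [247, 245])]
ferr side [259 273] [(16, [261.1, 268.5], [260, 266], [263, 271])]
ferr wrist [276 174] [(1259, [277.5, 201.1], [259, 178], [296, 222])]
shank w [(2848, [269, 8], [287, 191], [0, 9, 13, 14, 19, 18, 17, 17, 17, 17, 17, 16, 16, 16, 15, 15, 14, 14, 14, 10])]
25 ferr [[244.0, 243.0], [259.0, 270.0], [277.0, 185.0]] bend [[228.0, 235.0], [242.0, 266.0], [276.0, 34.0]]
30 ferr [[245.0, 242.0], [260.0, 269.0], [277.0, 197.0]] bend [[230.0, 233.0], [244.0, 264.0], [276.0, 51.0]]
35 ferr [[246.0, 241.0], [262.0, 267.0], [277.0, 211.0]] bend [[232.0, 232.0], [246.0, 261.0], [276.0, 75.0]]
40 ferr [[247.0, 241.0], [263.0, 266.0], [277.0, 227.0]] bend [[234.0, 231.0], [248.0, 259.0], [276.0, 107.0]]
```

```bash
echo '[[0, 0, -0.05, 0, 0], [0, 0, -0.1, 0, 0], [0, 0, -0.15, -0.1, 0], [0, 0, -0.19, -0.2, 0], [0, 0, -0.19, -0.33, 0], [0, 0, -0.19, -0.33, 0]]' > m.json && python3 nudge.py m.json; python3 tilt.py; python3 - <<'E'
from h import *
f=grab("wrist"); im=f["color"].astype(int); g=im.sum(2)//3
for y in range(0,250,8): print(y," ".join("%3d"%v for v in g[y,256:300:3]))
cv2.imwrite("pics/w6.png",f["color"][:,:,::-1])
E
```

```text
time: 8.5
position: [0.4568, 0.2275, 0.1821]
tool_rot: [2.998, 0.939, 0.0]
force: [-0.2, 0.1, -0.9]
width: 0.155
grasp_force: 30.0
8.65 [0.4566 0.2274 0.1805] [-0.1  0.3 -0.9]
ferr scene [240 199] [(152, [235.2, 198.7], [226, 186], [246, 207]), (15, [223.3, 210.5], [218, 209], [228, 213]), (14, [219.1, 218.3], [217, 216], [221, 220])]
ferr side [257 215] [(21, [258.4, 209.4], [256, 207], [260, 212]), (6, [232.0, 236.5], [232, 234], [232, 239])]
ferr wrist [277 175] [(1188, [277.4, 195.9], [259, 174], [296, 217]), (85, [219.8, 162.4], [217, 156], [224, 170])]
shank w [(2826, [269, 8], [286, 186], [0, 10, 15, 16, 18, 18, 18, 18, 18, 17, 16, 16, 16, 16, 16, 16, 14, 15, 14, 0])]
25 ferr [[241.0, 196.0], [257.0, 211.0], [278.0, 186.0]] bend [[222.0, 191.0], [238.0, 210.0], [278.0, 37.0]]
30 ferr [[242.0, 194.0], [258.0, 209.0], [278.0, 198.0]] bend [[223.0, 188.0], [239.0, 206.0], [278.0, 54.0]]
35 ferr [[243.0, 193.0], [260.0, 207.0], [278.0, 212.0]] bend [[226.0, 185.0], [241.0, 202.0], [278.0, 78.0]]
40 ferr [[245.0, 191.0], [261.0, 205.0], [278.0, 228.0]] bend [[228.0, 183.0], [244.0,
[... 1357 characters left out ...]
 159 169  66  76 102 208 253 253 253 253 131 150 165 165 121
176 122 108 168 164 167 217 253 253 253 249 169 170 137  69  82
184 103 147 183 183 183 208 253 254 254 229 185 187 186 182  68
192 100 142 188 206 208 205 199 194 198 203 208 214 214 190  82
200  91 125 192 206 213 213 213 213 213 214 214 213 209 162  87
208  87 115 198 209 215 216 215 216 216 216 216 215 207 139 109
216 104 143 163 161 175 192 204 209 207 194 175 160 158 155 132
224 151 174 176 176 175 176 175 175 176 174 176 175 176 178 170
232 143 171 175 175 175 176 175 176 176 176 177 175 176 177 164
240 126 174 172 176 175 175 177 176 176 176 176 176 175 176 152
248 109 172 173 174 174 175 176 176 173 172 175 175 175 177 138
```

```bash
cat > fit.py <<'E'
from h import *
from scipy.optimize import least_squares
f=grab("wrist"); o=manip.get_obs(); p=o["position"]; M=R.from_rotvec(o["tool_rot"]).as_matrix()
def fit(ytip,ybend,yfer,h=None):
    def P(v,a,b):
        th,e,hh=v; return p+M@np.array([e+a*np.cos(th)-b*np.sin(th),0,-(hh+a*np.sin(th)+b*np.cos(th))])
    def res(v): return [proj(f,P(v,.0905,-.0268))[0,1]-ytip,proj(f,P(v,.0938,.0))[0,1]-ybend,proj(f,P(v,.045,.007))[0,1]-yfer,(v[1]-.010)*1000,(v[2]-.050)*500]
    r=least_squares(res,[.5,.01,.05],x_scale=[.1,.01,.01]); v=r.x
    T=M.T@(P(v,.0905,-.0268)-p); B=M.T@(P(v,.092,0)-p)
    print("th",np.degrees(v[0]).round(1),"e,h",v[1:].round(4),"res",r.fun.round(1),"tip(tool)",T.round(4),"bend",B.round(4)); return v
if __name__=="__main__": fit(9,28,219); fit(9,32,219); fit(7,28,215)
E
python3 fit.py
```

```text
th 25.5 e,h [0.0086 0.0556] res [-0.6  0.9 -1.1 -1.4  2.8] tip(tool) [ 0.1018  0.     -0.0705] bend [ 0.0916 -0.     -0.0953]
th 26.9 e,h [0.0088 0.0539] res [-0.4  0.6 -0.8 -1.2  2. ] tip(tool) [ 0.1016  0.     -0.071 ] bend [ 0.0909 -0.     -0.0956]
th 26.4 e,h [0.0094 0.0533] res [-0.3  0.5 -0.6 -0.6  1.6] tip(tool) [ 0.1024  0.     -0.0695] bend [ 0.0918 -0.     -0.0941]
```

```bash
echo '[[0, 0, 0, 0.15, 0], [0, 0, 0, 0.3, 0], [0, 0, 0.04, 0.33, 0], [0, 0, 0.09, 0.33, 0], [0, 0, 0.14, 0.33, 0], [0, 0, 0.18, 0.33, 0], [0, 0, 0.19, 0.33, 0], [0, 0, 0.19, 0.33, 0]]' > m.json && python3 nudge.py m.json; echo '[[0, 0, 0.002, 0, 0], [0, 0, 0.004, 0, 0], [0, 0, 0.004, 0, 0]]' > m.json && python3 nudge.py m.json; echo '[[0, 0, -0.05, 0, 0], [0, 0, -0.1, 0, 0], [0, 0, -0.15, -0.1, 0], [0, 0, -0.19, -0.2, 0], [0, 0, -0.194, -0.33, 0], [0, 0, -0.194, -0.33, 0]]' > m.json && python3 nudge.py m.json
cat > rows.py <<'E'
from h import *
f=grab("wrist"); g=f["color"].astype(int).sum(2)//3
print([(y,int(np.median(g[y,272:282]))) for y in range(0,90,3)],[(y,int(np.median(g[y,270:286]))) for y in range(165,245,4)])
E
python3 rows.py
```

```text
time: 9.55
position: [0.4566, 0.2274, -0.0092]
tool_rot: [3.112, 0.43, -0.006]
force: [1.1, -0.0, -0.6]
width: 0.149
grasp_force: 30.0
time: 9.85
position: [0.4588, 0.228, -0.0105]
tool_rot: [-3.111, -0.431, -0.007]
force: [-1.4, -0.3, 7.6]
width: 0.149
grasp_force: 30.0
time: 10.45
position: [0.4578, 0.2278, 0.1841]
tool_rot: [2.998, 0.938, 0.008]
force: [-0.2, -0.2, -0.3]
width: 0.155
grasp_force: 30.0
[(0, 51), (3, 54), (6, 68), (9, 68), (12, 124), (15, 227), (18, 226), (21, 226), (24, 226), (27, 226), (30, 227), (33, 226), (36, 227), (39, 227), (42, 227), (45, 227), (48, 233), (51, 252), (54, 252), (57, 252), (60, 252), (63, 252), (66, 252), (69, 252), (72, 252), (75, 252), (78, 252), (81, 252), (84, 252), (87, 252)] [(165, 253), (169, 253), (173, 253), (177, 253), (181, 253), (185, 253), (189, 253), (193, 253), (197, 253), (201, 253), (205, 253), (209, 202), (213, 202), (217, 212), (221, 212), (225, 214), (229, 215), (233, 213), (237, 194), (241, 174)]
```

```bash
python3 - <<'E'
from fit import *
fit(12,48,238); fit(12,50,238)
print(o["time"],p,M.round(3).tolist())
E
```

```text
th 30.6 e,h [0.0079 0.0592] res [-0.7  1.1 -1.6 -2.1  4.6] tip(tool) [ 0.0994  0.     -0.0823] bend [ 0.087   0.     -0.1061]
th 31.3 e,h [0.0081 0.0586] res [-0.6  1.  -1.5 -1.9  4.3] tip(tool) [ 0.0993 -0.     -0.0826] bend [ 0.0867  0.     -0.1063]
10.55 [0.45702523 0.22756151 0.18173224] [[0.824, 0.566, -0.0], [0.566, -0.824, -0.0], [-0.0, -0.0, -1.0]]
```

```bash
echo '[[0.004, -0.04, 0, -0.012, 0], [0.01, -0.085, 0, -0.012, 0], [0.012, -0.127, 0.03, -0.012, 0], [0.012, -0.127, 0.06, -0.012, 0], [0.012, -0.127, 0.07, -0.012, 0], [0.012, -0.127, 0.07, -0.012, 0]]' > m.json && python3 nudge.py m.json
python3 - <<'E'
from h import *
import pickle
f=grab("wrist"); pickle.dump(f,open("w7.pkl","wb")); o=manip.get_obs(); pickle.dump(o,open("o7.pkl","wb")); print(o["time"],o["position"],R.from_rotvec(o["tool_rot"]).as_matrix().round(3).tolist())
save(f,"pics/w7.png",crop=(160,0,400,200),s=3.3)
for n,P in(("tipT",(.4997,.4113,.1382)),("foot",(.5276,.4309,.115)),("groove",(.5276-.02124*.817,.4309-.02124*.576,.1477)),("end",(.5276-.0332*.817,.4309-.0332*.576,.1662))): print(n,proj(f,P).round(1).tolist())
E
```

```text
time: 11.15
position: [0.3945, 0.3382, 0.1104]
tool_rot: [2.993, 0.952, -0.006]
force: [-0.0, -0.3, 0.0]
width: 0.151
grasp_force: 30.0
11.2 [0.39542071 0.33839369 0.11175739] [[0.817, 0.577, -0.001], [0.577, -0.817, -0.001], [-0.001, -0.0, -1.0]]
tipT [[280.6, -49.1]]
foot [[280.6, -132.0]]
groove [[281.3, -107.3]]
end [[281.8, -88.5]]
```

View pics/w7.png

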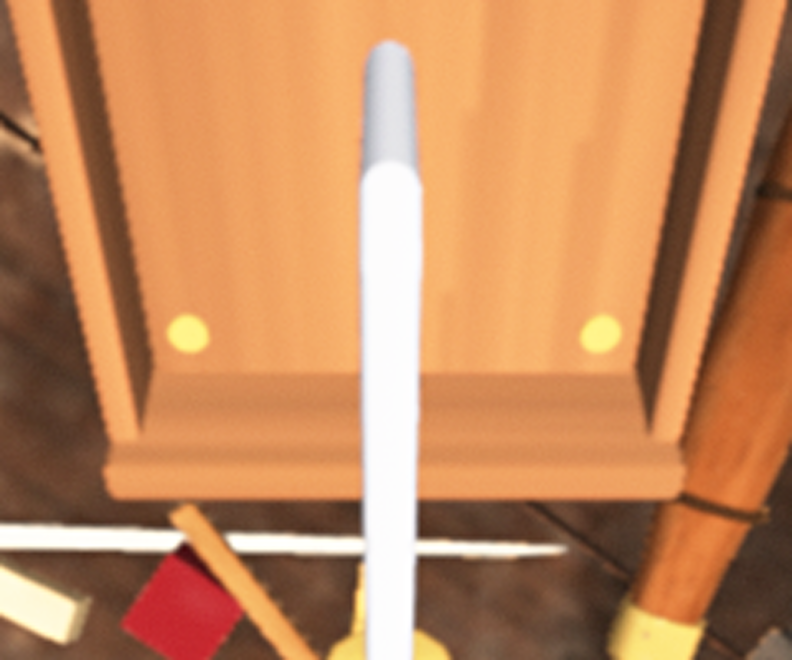

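The view shows the shank at x≈391, midway between the low screws at (188,334) and (601,334), with the tip at (391,42). It is aligned sideways. I'll come down beside the spindle end.

```bash
echo '[[0.004, 0, 0.012, 0, 0], [0.008, 0, 0.022, 0, 0], [0.0125, 0, 0.032, 0, 0], [0.0125, 0, 0.032, 0, 0]]' > m.json && python3 nudge.py m.json
python3 - <<'E'
from h import *
import pickle
W=pickle.load(open("w7.pkl","rb")); print(onz(W,(217,101.2),.0585),onz(W,(342.1,101.2),.0585))
f=grab("wrist"); pickle.dump(f,open("w8.pkl","wb")); o=manip.get_obs(); print(o["time"],o["position"],o["force"])
for n,P in(("tipT",(.4997,.4113,.1382)),("groove",(.5276-.02124*.817,.4309-.02124*.576,.1477)),("end",(.5276-.0332*.817,.4309-.0332*.576,.1662)),("endlow",(.5276-.0416*.817,.4309-.0416*.576,.1607)),("bridge",(.5276-.0405*.817,.4309-.0405*.576,.1352))): print(n,proj(f,P).round(1).tolist())
hs=cv2.cvtColor(f["color"],cv2.COLOR_RGB2HSV)
for y in range(0,90,4): print("%3d"%y,"".join("W" if s<50 and v>240 else "g" if s<60 and v>110 else "k" if v<70 else "o" for h,s,v in hs[y,200:360:2]))
E
```

```text
time: 11.6
position: [0.4053, 0.3459, 0.0783]
tool_rot: [2.993, 0.954, -0.003]
force: [-0.2, -0.1, -0.3]
width: 0.148
grasp_force: 30.0
[0.43390575 0.41119879 0.0585    ] [0.47801848 0.34884106 0.0585    ]
11.65 [0.40522638 0.34600079 0.07904728] [ 1.2928416   0.17133354 -0.4926182 ]
tipT [[282.4, -34.6]]
groove [[283.5, -107.5]]
end [[284.6, -82.5]]
endlow [[283.7, -28.1]]
bridge [[282.2, -6.3]]
  0 ooooooooooooooooooooooooooooogWWWWWWWWWWWWWWWWWWWWWWWgoooooooooooooooooooooooooo
  4 ooooooooooooooooooooooooooooooooggooooooooooooooogoooooooooooooooooooooooooooooo
  8 oooooooooooooooooooooooooooooooooooooooooooooooooooooooooooooooooooooooooooooooo
 12 oooooooooooooooooooooooooooooooooooooooooooooooooooooooooooooooooooooooooooooooo
 16 ooooooooooooooooooooooooooooooooooooggggggoooooooooooooooooooooooooooooooooooooo
 20 oooooooooooooooooooooooooooooooooooogggggggooooooooooooooooooooooooooooooooooooo
 24 oooooooooooooooooooooooooooooooooooogggggggooooooooooooooooooooooooooooooooooooo
 28 oooooooooooooooooooooooooooooooooooggggggggooooooooooooooooooooooooooooooooooooo
 32 oooooooooooooooo
[... 554 characters left out ...]
oooooooooooooooooooo
 60 oooooooooooooooooooooooooooooooooooWWWWWWWWWoooooooooooooooooooooooooooooooooooo
 64 oooooooooooooooooooooooooooooooooooWWWWWWWWWoooooooooooooooooooooooooooooooooooo
 68 oooooooooooooooooooooooooooooooooooWWWWWWWWWoooooooooooooooooooooooooooooooooooo
 72 oooooooooooooooooooooooooooooooooooWWWWWWWWWoooooooooooooooooooooooooooooooooooo
 76 oooooooooooooooooooooooooooooooooooWWWWWWWWWoooooooooooooooooooooooooooooooooooo
 80 oooooooooooooooooooooooooooooooooooWWWWWWWWWoooooooooooooooooooooooooooooooooooo
 84 ooooooooooooooooooooooooooooooooooogWWWWWWWWoooooooooooooooooooooooooooooooooooo
 88 ooooooooooooooooooooooooooooooooooogWWWWWWWWoooooooooooooooooooooooooooooooooooo
```

```bash
echo '[[0.004, 0.001, 0.006, 0, 0], [0.008, 0.0012, 0.012, 0, 0], [0.0117, 0.0012, 0.0175, 0, 0], [0.0117, 0.0012, 0.0175, 0, 0]]' > m.json && python3 nudge.py m.json
python3 - <<'E'
from h import *
import pickle
f=grab("wrist"); pickle.dump(f,open("w9.pkl","wb")); o=manip.get_obs(); print(o["time"],o["position"],o["force"])
for n,P in(("tipT",(.4997,.4113,.1382)),("endlow",(.5276-.0416*.817,.4309-.0416*.576,.1607)),("bridge",(.5276-.0405*.817,.4309-.0405*.576,.1352))): print(n,proj(f,P).round(1).tolist())
hs=cv2.cvtColor(f["color"],cv2.COLOR_RGB2HSV)
for y in range(0,84,3): print("%3d"%y,"".join("W" if s<50 and v>240 else "g" if s<60 and v>110 else "k" if v<70 else "o" for h,s,v in hs[y,220:350:2]))
E
```

```text
time: 12.05
position: [0.4155, 0.352, 0.0614]
tool_rot: [2.993, 0.955, -0.002]
force: [0.4, 0.1, 0.0]
width: 0.151
grasp_force: 30.0
12.1 [0.41538821 0.35195084 0.06181848] [-0.83338149 -0.41561743 -0.4617402 ]
tipT [[279.6, -1.5]]
endlow [[280.4, 14.6]]
bridge [[279.6, 28.7]]
  0 WWWWWWggoooooooggggggWWWWWWWWWWWWWWWWWWgggggggooooooggWWWWWWWWgoo
  3 WWWWWWWggooooooooggggggggWWWWWWWWWWWggggggggooooooogggWWWWWWWWgoo
  6 WWWWWWWggWggoooooooggggggggggggggggggggggooooooogggggWWWWWWWWgooo
  9 WWWWWWWWWWWWgggooooooooggggggggggggggooooooooogggggWWWWWWWWWWoooo
 12 WWWWWWWWWWWWWWWggooooooooooogggoooooooooooogggggWWWWWWWWWWWWgoooo
 15 gWWWWWWWWWWWWWWWWWggooooooggggggooooooooggggggWWWWWWWWWWWWWgooooo
 18 gWWWWWWWWWWWWWWWWWWWgggggggggggggggggggggggWWWWWWWWWWWWWWWWgooooo
 21 ooggWWWWWWWWWWWWWWWWWWWWWggggggggWWWWWggWWWWWWWWWWWWWWWWWgooooooo
 24 oooooggWWWWWWWWWWWWWWWWWWggggggggWWWWWWWWWWWWWWWWWWWWWgoooooooooo
 27 oooooooogWWWWWWWWWWWWWWWWgggggggggWWWWWWWWWWWWWWWWWgooooooooooooo
 30 ooooooooooogWWWWWWWWWWWWWgggggggggWWWWWWWWWWWWWWgoooooooooooooooo
 33 oooooooooooooggWWWWWWWWWWgggggggggWWWWWWWWWWWggo
[... 437 characters left out ...]

 54 ooooooooooooooooooooooooogWWWWWWWgooooooooooooooooooooooooooooooo
 57 ooooooooooooooooooooooooogWWWWWWWWooooooooooooooooooooooooooooooo
 60 ooooooooooooooooooooooooogWWWWWWWWooooooooooooooooooooooooooooooo
 63 ooooooooooooooooooooooooogWWWWWWWWooooooooooooooooooooooooooooooo
 66 ooooooooooooooooooooooooogWWWWWWWWooooooooooooooooooooooooooooooo
 69 ooooooooooooooooooooooooogWWWWWWWWooooooooooooooooooooooooooooooo
 72 ooooooooooooooooooooooooogWWWWWWWWooooooooooooooooooooooooooooooo
 75 ooooooooooooooooooooooooogWWWWWWWWooooooooooooooooooooooooooooooo
 78 ooooooooooooooooooooooooogWWWWWWWWooooooooooooooooooooooooooooooo
 81 ooooooooooooooooooooooooogWWWWWWWWooooooooooooooooooooooooooooooo
```

```bash
echo '[[0.002, 0.001, 0.003, 0, 0], [0.0037, 0.001, 0.006, 0, 0], [0.0037, 0.001, 0.006, 0, 0]]' > m.json && python3 nudge.py m.json
cat > see.py <<'E'
from h import *
import sys
f=grab("wrist"); o=manip.get_obs(); print(o["time"],o["position"].round(4),o["force"].round(1))
hs=cv2.cvtColor(f["color"],cv2.COLOR_RGB2HSV); y0,y1,x0,x1=map(int,sys.argv[1:5])
for y in range(y0,y1,3): print("%3d"%y,"".join("W" if s<50 and v>240 else "g" if s<60 and v>110 else "k" if v<70 else "o" for h,s,v in hs[y,x0:x1:2]))
E
python3 see.py 0 66 220 340
```

```text
time: 12.4
position: [0.419, 0.3532, 0.0559]
tool_rot: [2.993, 0.955, -0.001]
force: [-1.0, 1.1, 0.3]
width: 0.148
grasp_force: 30.0
12.45 [0.419  0.3532 0.0561] [ 0.3  0.2 -0.8]
  0 WggogggggWWWWWWWWWWWWWWWWWWWWWWWWWWWWWWWWWWWWWgggggooggWWWWW
  3 WggoogggggWWWWWWWWWWWWWWWWWWWWWWWWWWWWWWWWWWWgggggoooggWWWWW
  6 WWggooggggggWWWWWWWWWWWWWWWWWWWWWWWWWWWWWWWggggggoooggWWWWWW
  9 WWggoooogggggWWWWWWWWWWWWWWWWWWWWWWWWWWWWWgggggoooooggWWWWWW
 12 WWWggooooogggggWWWWWWWWWWWWWWWWWWWWWWWWWggggggoooooggWWWWWWW
 15 WWWWgggoooogggggggWWWWWWWWWWWWWWWWWWWWggggggoooooggggWWWWWWW
 18 WWWWgggggooooogggggggWWWWWWWWWWWWWggggggggooooogggggWWWWWWWW
 21 WWWWWWWWggggoooogggggggggggggggggggggggoooooggggggWWWWWWWWWW
 24 WWWWWWWWWWWWgggooooogggggggggggggggooooooggggggWWWWWWWWWWWWg
 27 WWWWWWWWWWWWWWWgggoooooooggggggggooooogggggggWWWWWWWWWWWWWWo
 30 WWWWWWWWWWWWWWWWWWggggggggggggggggggggggggWWWWWWWWWWWWWWWWgo
 33 WWWWWWWWWWWWWWWWWWWWWWWWWgggggggggWWgggWWWWWWWWWWWWWWWWWggoo
 36 oogWWWWWWWWWWWWWWWWWWWWWWgggggggggWWWWWWWWWWWWWWWWWWWgoooooo
 39 ooooogWWWWWWWWWWWWWWWWWWWgggggggggWWWWWWWWWWWWWWWWggoooooooo
 42 oooooooggWWWWWWWWWWWWWWWWgggggggggWWWWWWWWWWWWWggooooooooooo
 45 ooooooooooggWWWWWWWWWWWWWgggggggggWWWWWWWWWWWgoooooooooooooo
 48 oooooooooooooggWWWWWWWWWWgggggggggWWWWWWWWgooooooooooooooooo
 51 oooooooooooooooggWWggggggggWWWWWgggggWWggooooooooooooooooooo
 54 ooooooooooooooooooooooooogWWWWWWWgoooooooooooooooooooooooooo
 57 ooooooooooooooooooooooooogWWWWWWWWoooooooooooooooooooooooooo
 60 ooooooooooooooooooooooooogWWWWWWWWoooooooooooooooooooooooooo
 63 ooooooooooooooooooooooooogWWWWWWWWoooooooooooooooooooooooooo
```

```bash
echo '[[0.001, 0, 0.0015, 0, 0], [0.001, 0, 0.0015, 0, 0]]' > m.json && python3 nudge.py m.json; echo '[[-0.002, 0, 0.0014, 0, 0], [-0.004, 0, 0.0027, 0, 0], [-0.006, 0, 0.004, 0, 0], [-0.006, 0, 0.004, 0, 0]]' > m.json && python3 nudge.py m.json; python3 see.py 0 90 220 340
```

```text
time: 12.65
position: [0.4198, 0.3539, 0.0547]
tool_rot: [2.993, 0.955, -0.0]
force: [-1.0, 0.3, -0.1]
width: 0.151
grasp_force: 30.0
time: 13.05
position: [0.4151, 0.3505, 0.051]
tool_rot: [-2.993, -0.955, -0.002]
force: [1.4, 1.6, 1.7]
width: 0.149
grasp_force: 30.0
13.1 [0.415  0.3504 0.0509] [1.4 2.5 1.2]
  0 WggooooooooooooooooooooooooooooooooooooooooooooooooooggWWWWW
  3 WggoooooooooooooooooooooooooooooooooooooooooooooooooogWWWWWW
  6 WWggooooooooooooooooooooooooooooooooooooooooooooooooggWWWWWW
  9 WWgggooooooooooooooooooooooooooooooooooooooooooooooggWWWWWWW
 12 WWWgggggoooooooooooooooooooooooooooooooooooooooogggggWWWWWWW
 15 WWWWWWgggggoooooooooooooooggggggooooooooooooogggggggWWWWWWWW
 18 WWWWWWWWWggggooooooooooooggggggggooooooooooggggggWWWWWWWWWWW
 21 WWWWWWWWWWWWggggoooooooooggggggggoooooooggggggWWWWWWWWWWWWWW
 24 WWWWWWWWWWWWWWWgggoooooooggggggggooooggggggWWWWWWWWWWWWWWWWW
 27 WWWWWWWWWWWWWWWWWWggggggggggggggggWWgggggWWWWWWWWWWWWWWWWWWo
 30 gWWWWWWWWWWWWWWWWWWWWWWWggggggggggWWWgWWWWWWWWWWWWWWWWWggooo
 33 ooggWWWWWWWWWWWWWWWWWWWWWggggggggWWWWWWWWWWWWWWWWWWWggoooooo
 36 ooooo
[... 460 characters left out ...]
ooooooooooooooogWWWWWWWgoooooooooooooooooooooooooo
 60 oooooooooooooooooooooooogWWWWWWWWgoooooooooooooooooooooooooo
 63 oooooooooooooooooooooooogWWWWWWWWgoooooooooooooooooooooooooo
 66 oooooooooooooooooooooooogWWWWWWWWgoooooooooooooooooooooooooo
 69 oooooooooooooooooooooooogWWWWWWWWgoooooooooooooooooooooooooo
 72 oooooooooooooooooooooooogWWWWWWWWgoooooooooooooooooooooooooo
 75 oooooooooooooooooooooooogWWWWWWWWgoooooooooooooooooooooooooo
 78 oooooooooooooooooooooooogWWWWWWWWgoooooooooooooooooooooooooo
 81 oooooooooooooooooooooooogWWWWWWWWgoooooooooooooooooooooooooo
 84 oooooooooooooooooooooooogWWWWWWWWgoooooooooooooooooooooooooo
 87 ooooooooooooooooooooooooogWWWWWWWgoooooooooooooooooooooooooo
```

```bash
echo '[[-0.002, 0, 0.0013, 0, 0], [-0.004, 0, 0.0026, 0, 0], [-0.006, 0, 0.004, 0, 0], [-0.006, 0, 0.004, 0, 0]]' > m.json && python3 nudge.py m.json; python3 see.py 0 81 220 340
```

```text
time: 13.5
position: [0.409, 0.3463, 0.0462]
tool_rot: [2.992, 0.955, -0.004]
force: [0.4, 0.1, -0.8]
width: 0.15
grasp_force: 30.0
13.55 [0.4094 0.3465 0.0464] [-0.   0.5 -0.2]
  0 oooooooooooooooooooooooooooooooooooooooooooooooooooooooooooo
  3 oooooooooooooooooooooooooooooooooooooooooooooooooooooooooooo
  6 oooooooooooooooooooooooooooooooooooooooooooooooooooooooooooo
  9 oooooooooooooooooooooooooooooooooooooooooooooooooooooooooooo
 12 oooooooooooooooooooooooooooooooooooooooooooooooooooooooooooo
 15 ooooooooooooooooooooooooooogggggoooooooooooooooooooooooooooo
 18 oooooooooooooooooooooooooogggggggooooooooooooooooooooooooooo
 21 oooooooooooooooooooooooooogggggggooooooooooooooooooooooooooo
 24 oooooooooooooooooooooooooogggggggooooooooooooooooooooooooooo
 27 oooooooooooooooooooooooooogggggggooooooooooooooooooooooooooo
 30 oooooooooooooooooooooooooggggggggooooooooooooooooooooooooooo
 33 oooooooooooooooooooooooooggggggggooooooooooooooooooooooooooo
 36 oooooooooooooooooooooooooggggggggooooooooooooooooooooooooooo
 39 oooooooooooooooooooooooooggggggggooooooooooooooooooooooooooo
 42 oooooooooooooooooooooooooggggggggooooooooooooooooooooooooooo
 45 oooooooooooooooooooooooooggggggggooooooooooooooooooooooooooo
 48 ooooooooooooooooooooooooogggggggggoooooooooooooooooooooooooo
 51 oooooooooooooooooooooooooggWWWWWggoooooooooooooooooooooooooo
 54 ooooooooooooooooooooooooogWWWWWWWgoooooooooooooooooooooooooo
 57 ooooooooooooooooooooooooogWWWWWWWWoooooooooooooooooooooooooo
 60 ooooooooooooooooooooooooogWWWWWWWWoooooooooooooooooooooooooo
 63 ooooooooooooooooooooooooogWWWWWWWWoooooooooooooooooooooooooo
 66 ooooooooooooooooooooooooogWWWWWWWWoooooooooooooooooooooooooo
 69 ooooooooooooooooooooooooogWWWWWWWWoooooooooooooooooooooooooo
 72 ooooooooooooooooooooooooogWWWWWWWWoooooooooooooooooooooooooo
 75 ooooooooooooooooooooooooogWWWWWWWWoooooooooooooooooooooooooo
 78 ooooooooooooooooooooooooogWWWWWWWWoooooooooooooooooooooooooo
```

The clip has left the view, so it has sprung off. I'll raise the pick and check the trough.

```bash
echo '[[-0.01, 0, -0.02, 0, 0], [-0.02, 0, -0.05, 0, 0], [-0.02, 0, -0.1, 0, 0], [-0.02, 0, -0.1, 0, 0]]' > m.json && python3 nudge.py m.json
python3 - <<'E'
from h import *
import pickle
fs={n:grab(n) for n in("scene","side","wrist")}; pickle.dump(fs,open("f10.pkl","wb")); o=manip.get_obs(); print(o["time"],o["position"])
s1,s2,s3,s4=[np.array(v) for v in((.5718,.4155,.1325),(.528,.4778,.1324),(.4776,.349,.0585),(.4335,.411,.0585))]
out=(s3-s1)/np.linalg.norm(s3-s1)*.02
for k,f in fs.items():
    poly=np.vstack([proj(f,P) for P in(s1,s2,s4+out,s3+out)]).astype(int); m=np.zeros(f["color"].shape[:2],np.uint8); cv2.fillPoly(m,[poly],255)
    hs=cv2.inRange(cv2.cvtColor(f["color"],cv2.COLOR_RGB2HSV),(0,0,130),(179,70,255))&m
    n,l,st,c=cv2.connectedComponentsWithStats(hs)
    for i in range(1,n):
        if st[i,4]>8:
            P=onz(f,c[i],.065); print(k,poly.tolist(),st[i].tolist(),c[i].round(1),P.round(3))
E
```

```text
time: 13.95
position: [0.3958, 0.3365, 0.1522]
tool_rot: [-2.991, -0.954, -0.016]
force: [0.7, 0.4, -0.8]
width: 0.155
grasp_force: 30.0
14.1 [0.39328833 0.33506755 0.14609903]
scene [[174, 269], [173, 300], [240, 316], [238, 286]] [191, 275, 15, 10, 81] [196.3 278.8] [0.55  0.38  0.065]
scene [[174, 269], [173, 300], [240, 316], [238, 286]] [221, 289, 15, 16, 141] [227.9 296.4] [0.464 0.381 0.065]
side [[205, 312], [218, 345], [287, 342], [271, 313]] [229, 312, 13, 9, 87] [235.1 315.4] [0.534 0.369 0.065]
side [[205, 312], [218, 345], [287, 342], [271, 313]] [259, 318, 19, 16, 168] [267.5 325.6] [0.464 0.381 0.065]
wrist [[369, -192], [184, -193], [225, 120], [327, 120]] [255, 12, 53, 109, 2922] [279.5  75.2] [0.469 0.387 0.065]
```

The clip lies in the trough at about (0.464, 0.381), and both fixed views agree. Now the pick goes back to its rest.

```bash
echo '[[-0.008, 0.04, 0, 0.1, 0], [-0.018, 0.08, 0, 0.2, 0], [-0.0265, 0.119, 0, 0.3, 0], [-0.0265, 0.119, 0, 0.328, 0], [-0.0265, 0.119, 0, 0.328, 0]]' > m.json && python3 nudge.py m.json
python3 rows.py; python3 - <<'E'
from h import *
o=manip.get_obs(); M=R.from_rotvec(o["tool_rot"]).as_matrix(); d=np.array([.9605,.278]); c=np.array([.446,.2243])
print(o["time"],o["position"],np.degrees(np.arctan2(M[1,0],M[0,0])), M.T@(np.r_[c-.006*d,.03]-o["position"]))
E
```

```text
time: 14.6
position: [0.4406, 0.2224, 0.1454]
tool_rot: [-3.109, -0.451, 0.005]
force: [-0.2, 0.2, -1.1]
width: 0.15
grasp_force: 30.0
[(0, 53), (3, 53), (6, 69), (9, 69), (12, 129), (15, 227), (18, 227), (21, 228), (24, 227), (27, 228), (30, 228), (33, 228), (36, 228), (39, 228), (42, 229), (45, 229), (48, 233), (51, 251), (54, 251), (57, 251), (60, 251), (63, 251), (66, 251), (69, 251), (72, 251), (75, 251), (78, 251), (81, 251), (84, 252), (87, 252)] [(165, 252), (169, 252), (173, 252), (177, 252), (181, 252), (185, 252), (189, 252), (193, 252), (197, 252), (201, 252), (205, 252), (209, 202), (213, 202), (217, 209), (221, 210), (225, 212), (229, 213), (233, 211), (237, 192), (241, 171)]
14.65 [0.44039074 0.22310494 0.14567772] 16.6318465834324 [-2.67678486e-06  4.61062717e-04  1.15677874e-01]
```

```bash
echo '[[0, 0, 0.05, 0, 0], [0, 0, 0.095, 0, 0], [0, 0, 0.12, 0, 0], [0, 0, 0.128, 0, 0], [0, 0, 0.134, 0, 0], [0, 0, 0.138, 0, 0], [0, 0, 0.141, 0, 0], [0, 0, 0.141, 0, 0]]' > m.json && python3 nudge.py m.json; python3 rows.py;  echo '[[0, 0, 0.002, 0, 0], [0, 0, 0.004, 0, 0], [0, 0, 0.004, 0, 0]]' > m.json && python3 nudge.py m.json; python3 rows.py
```

```text
time: 15.45
position: [0.443, 0.2243, 0.0076]
tool_rot: [-3.107, -0.455, -0.009]
force: [2.1, 1.5, 6.8]
width: 0.152
grasp_force: 30.0
[(0, 90), (3, 92), (6, 92), (9, 88), (12, 100), (15, 216), (18, 241), (21, 240), (24, 241), (27, 241), (30, 241), (33, 245), (36, 245), (39, 246), (42, 246), (45, 247), (48, 247), (51, 247), (54, 247), (57, 247), (60, 247), (63, 247), (66, 247), (69, 247), (72, 248), (75, 248), (78, 248), (81, 248), (84, 249), (87, 249)] [(165, 249), (169, 149), (173, 206), (177, 206), (181, 208), (185, 210), (189, 210), (193, 207), (197, 192), (201, 165), (205, 166), (209, 166), (213, 166), (217, 166), (221, 166), (225, 165), (229, 166), (233, 165), (237, 166), (241, 165)]
time: 15.8
position: [0.4432, 0.2241, 0.0038]
tool_rot: [-3.108, -0.455, -0.01]
force: [1.9, 1.0, 7.0]
width: 0.15
grasp_force: 30.0
[(0, 94), (3, 94), (6, 92), (9, 102), (12, 249), (15, 249), (18, 249), (21, 249), (24, 249), (27, 250), (30, 250), (33, 250), (36, 250), (39, 250), (42, 250), (45, 250), (48, 250), (51, 250), (54, 250), (57, 250), (60, 251), (63, 250), (66, 251), (69, 251), (72, 251), (75, 251), (78, 251), (81, 251), (84, 251), (87, 251)] [(165, 208), (169, 209), (173, 212), (177, 212), (181, 209), (185, 207), (189, 162), (193, 169), (197, 169), (201, 169), (205, 168), (209, 168), (213, 169), (217, 168), (221, 168), (225, 168), (229, 168), (233, 167), (237, 168), (241, 168)]
```

```bash
echo '[[0, 0, 0.002, 0, 0], [0, 0, 0.004, 0, 0], [0, 0, 0.004, 0, 0]]' > m.json && python3 nudge.py m.json;  echo '[[0, 0, 0.0015, 0, 0], [0, 0, 0.003, 0, 0], [0, 0, 0.003, 0, 0]]' > m.json && python3 nudge.py m.json; python3 rows.py
```

```text
time: 16.15
position: [0.4434, 0.2242, -0.0002]
tool_rot: [-3.108, -0.455, -0.011]
force: [3.3, 0.8, 5.2]
width: 0.146
grasp_force: 30.0
time: 16.45
position: [0.4437, 0.2242, -0.002]
tool_rot: [-3.108, -0.456, -0.013]
force: [-0.1, -1.2, 19.7]
width: 0.147
grasp_force: 30.0
[(0, 97), (3, 95), (6, 92), (9, 88), (12, 84), (15, 169), (18, 250), (21, 249), (24, 249), (27, 250), (30, 251), (33, 250), (36, 251), (39, 251), (42, 251), (45, 251), (48, 251), (51, 251), (54, 251), (57, 251), (60, 251), (63, 251), (66, 251), (69, 251), (72, 251), (75, 251), (78, 251), (81, 251), (84, 251), (87, 251)] [(165, 212), (169, 211), (173, 209), (177, 158), (181, 170), (185, 170), (189, 170), (193, 170), (197, 170), (201, 170), (205, 170), (209, 170), (213, 170), (217, 169), (221, 169), (225, 169), (229, 169), (233, 169), (237, 169), (241, 169)]
```

```bash
echo '[[0, 0, -0.003, 0, 0], [-0.003, 0, -0.003, 0, 0], [-0.003, 0, -0.003, 0, 0]]' > m.json && python3 nudge.py m.json
cat > bend.py <<'E'
from h import *
f=grab("wrist"); o=manip.get_obs(); g=f["color"].astype(int).sum(2)//3
m=g[0:80,262:294]>190; ys,xs=np.nonzero(m); y=ys.min(); 
print(o["time"],o["position"].round(4),y); e=onz(f,(262+np.median(xs[ys<y+6]),y+.0),.0566); print("outer bend",e.round(4)," orig .5339 .2494")
a=[np.flatnonzero(m[r]) for r in(30,70)]; P=[onz(f,(262+v.mean(),r),.057) for v,r in zip(a,(30,70))]; d=P[0]-P[1]; print("yaw",np.degrees(np.arctan2(d[1],d[0])))
E
python3 bend.py
```

```text
time: 16.8
position: [0.438, 0.2224, -0.0017]
tool_rot: [-3.108, -0.454, -0.001]
force: [-0.7, 0.4, 2.7]
width: 0.15
grasp_force: 30.0
16.85 [ 0.438   0.2224 -0.0018] 14
outer bend [0.5366 0.2511 0.0566]  orig .5339 .2494
yaw 16.70838670344777
```

```bash
echo '[[-0.0025, 0, 0, 0, 0], [-0.0025, 0, 0.001, 0, 0], [-0.0025, 0, 0.001, 0, 0.35], [-0.0025, 0, 0.001, 0, 0.35], [-0.0025, 0, 0.001, 0, 0.35], [-0.0025, 0, 0.001, 0, 0.35]]' > m.json && python3 nudge.py m.json; python3 bend.py; echo '[[0, 0, -0.03, 0, 0.35], [0, 0, -0.08, 0, 0.35], [0, 0, -0.13, 0, 0.6], [0, 0, -0.18, 0, 0.8], [0, 0, -0.2, 0, 0.9], [0, 0, -0.2, 0, 0.9]]' > m.json && python3 nudge.py m.json
python3 - <<'E'
from h import *
import pickle
fs={n:grab(n) for n in("scene","side","wrist")}; pickle.dump(fs,open("f11.pkl","wb")); o=manip.get_obs(); print(o["time"],o["position"])
c=np.array([.446,.2243,.055]); d=np.array([.9605,.278,0])
f=fs["wrist"]
for n,P in(("bend",c+d*.092),("ferr-h",c+d*.045+[0,0,.007]),("tail",c-d*.045+[0,0,.007])): print(n,proj(f,P).round(1).tolist())
hs=cv2.cvtColor(f["color"],cv2.COLOR_RGB2HSV)
print("shank",[(n,q.min(0).tolist(),q.max(0).tolist()) for n,q in blobs(f,(250,60,310,200),(0,0,140),(179,60,255),30)])
print("ferr",[(n,q.min(0).tolist(),q.max(0).tolist(),q.mean(0)) for n,q in blobs(f,(250,60,310,260),(18,110,110),(32,255,255),30)])
print("handle col",[(y,hs[y,int(proj(f,c)[0,0])].tolist()) for y in range(205,300,5)])
E
```

```text
time: 17.45
position: [0.4355, 0.2213, -0.0035]
tool_rot: [3.109, 0.453, -0.001]
force: [-1.2, -0.1, 0.3]
width: 0.353
grasp_force: 0.0
17.5 [ 0.4355  0.2213 -0.0035] 10
outer bend [0.5348 0.2504 0.0566]  orig .5339 .2494
yaw 16.61695137916209
time: 18.1
position: [0.4368, 0.2217, 0.1995]
tool_rot: [-3.108, -0.453, -0.01]
force: [-0.2, -0.5, -0.7]
width: 0.688
grasp_force: 0.0
18.25 [0.43503788 0.2211605  0.19525672]
bend [[277.8, 61.1]]
ferr-h [[277.3, 120.8]]
tail [[276.6, 221.2]]
shank [(297, [274, 60], [280, 111])]
ferr [(235, [254, 254], [309, 259], array([286.74468085, 257.12340426])), (118, [271, 110], [283, 122], array([277.        , 116.23728814]))]
handle col [(205, [14, 149, 243]), (210, [14, 150, 242]), (215, [14, 147, 243]), (220, [12, 159, 232]), (225, [11, 145, 74]), (230, [10, 154, 73]), (235, [11, 155, 69]), (240, [11, 137, 78]), (245, [11, 145, 79]), (250, [13, 151, 101]), (255, [16, 141, 210]), (260, [19, 134, 243]), (265, [24, 103, 252]), (270, [23, 106, 252]), (275, [23, 112, 252]), (280, [20, 123, 255]), (285, [10, 143, 123]), (290, [108, 26, 98]), (295, [107, 23, 99])]
```

The pick is back within 1 mm of where it was. Now the reel: I'll move above the spindle with the fingers across it.

```bash
echo '[[0.03, -0.036, -0.01, -0.08, 0.8], [0.06, -0.07, -0.01, -0.16, 0.8], [0.09, -0.105, -0.01, -0.24, 0.8], [0.12, -0.14, -0.01, -0.325, 0.8], [0.138, -0.171, -0.01, -0.325, 0.8], [0.138, -0.171, -0.01, -0.325, 0.8], [0.138, -0.171, -0.01, -0.325, 0.8]]' > m.json && python3 nudge.py m.json
python3 - <<'E'
from h import *
o=manip.get_obs(); M=R.from_rotvec(o["tool_rot"]).as_matrix(); print(o["time"],o["position"],np.degrees(np.arctan2(M[1,0],M[0,0])),M.T@(np.array([.5186,.4246,.089])-o["position"]))
f=grab("wrist"); hs=cv2.cvtColor(f["color"],cv2.COLOR_RGB2HSV); save(f,"pics/w12.png")
F=np.array([.5276,.4309,.115]); u=np.array([.817,.577,0]); a=-u*.5446+np.array([0,0,.8387])
for n,P in(("end",F+a*.061),("groove",F+a*.039),("reel top",F+a*.0365)): print(n,proj(f,P).round(0).tolist())
s=blobs(f,(180,100,380,330),(0,0,120),(179,60,255),40); print([(n,q.min(0).tolist(),q.max(0).tolist(),q.mean(0).round(0).tolist()) for n,q in s][:6])
E
```

```text
time: 18.95
position: [0.5187, 0.4246, 0.2042]
tool_rot: [2.993, 0.951, -0.006]
force: [-0.1, -0.1, 0.0]
width: 0.8
grasp_force: 0.0
18.95 [0.51868272 0.42462483 0.20417237] 35.253990236179526 [ 3.87375303e-04 -8.20718918e-06  1.15171754e-01]
end [[277.0, 255.0]]
groove [[277.0, 228.0]]
reel top [[277.0, 225.0]]
[(1507, [262, 215], [299, 264], [278.0, 241.0]), (295, [311, 303], [331, 329], [322.0, 318.0]), (137, [267, 295], [277, 314], [273.0, 305.0]), (135, [198, 272], [223, 278], [210.0, 275.0]), (97, [265, 318], [274, 329], [269.0, 324.0]), (75, [201, 291], [212, 302], [206.0, 297.0])]
```

```bash
echo '[[0, 0, 0.04, 0, 0.8], [0, 0, 0.08, 0, 0.8], [0, 0, 0.106, 0, 0.8], [0, 0, 0.106, 0, 0.8]]' > m.json && python3 nudge.py m.json; echo '[[0, 0, 0.004, 0, 0.8], [0, 0, 0.007, 0, 0.8], [0, 0, 0.007, 0, 0.8]]' > m.json && python3 nudge.py m.json;  echo '[[0, 0, 0, 0, 0.4], [0, 0, 0, 0, 0.4], [0, 0, 0, 0, 0.4], [0, 0, 0, 0, 0.4], [0, 0, 0, 0, 0.4]]' > m.json && python3 nudge.py m.json
```

```text
time: 19.4
position: [0.5174, 0.4223, 0.0971]
tool_rot: [2.993, 0.947, -0.012]
force: [0.3, -0.3, -0.3]
width: 0.801
grasp_force: 0.0
time: 19.7
position: [0.5196, 0.4246, 0.0949]
tool_rot: [-2.994, -0.95, -0.003]
force: [0.2, 0.0, -0.7]
width: 0.799
grasp_force: 0.0
time: 20.2
position: [0.5193, 0.4248, 0.0941]
tool_rot: [-2.994, -0.95, -0.001]
force: [-1.1, -1.0, 2.6]
width: 0.536
grasp_force: 29.9
```

The grip is firm at 30 N with width 0.536, which fits the 50 mm flanges given that the reading runs about 6% low. Now I'll lift along the spindle axis.

```bash
echo '[[-0.0033, 0, -0.005, 0, 0.4], [-0.0065, 0, -0.01, 0, 0.4], [-0.0098, 0, -0.015, 0, 0.4], [-0.0131, 0, -0.0201, 0, 0.4]]' > m.json && python3 nudge.py m.json; echo '[[-0.0065, 0, -0.01, 0, 0.4], [-0.0131, 0, -0.0201, 0, 0.4], [-0.0196, 0, -0.0302, 0, 0.4], [-0.0261, 0, -0.0402, 0, 0.4], [-0.0327, 0, -0.0503, 0, 0.4], [-0.0327, 0, -0.0503, 0, 0.4]]' > m.json && python3 nudge.py m.json
python3 - <<'E'
from h import *
import pickle
fs={n:grab(n) for n in("scene","side","wrist")}; pickle.dump(fs,open("f13.pkl","wb")); o=manip.get_obs(); print(o["time"],o["position"].round(4),o["force"].round(1))
F=np.array([.5276,.4309,.115]); u=np.array([.817,.577,0]); a=-u*.5446+np.array([0,0,.8387])
for k in("scene","side"): 
  f=fs[k]; save(f,f"pics/{k}13.png")
  print(k,"reel orig",proj(f,F+a*.0195).round(0).tolist(),"lifted",proj(f,F+a*.0895).round(0).tolist(),"spindle mid",proj(f,F+a*.03).round(0).tolist(), [f["color"][tuple(proj(f,F+a*t)[0].round().astype(int)[::-1])].tolist() for t in(.01,.02,.03,.04,.05,.058,.075,.09,.1)])
E
```

```text
time: 20.6
position: [0.5084, 0.417, 0.1145]
tool_rot: [-2.994, -0.95, -0.001]
force: [3.2, 2.5, -0.5]
width: 0.536
grasp_force: 29.9
time: 21.2
position: [0.4815, 0.3981, 0.1661]
tool_rot: [-2.994, -0.95, -0.004]
force: [0.9, 0.7, -0.8]
width: 0.542
grasp_force: 29.9
21.35 [0.4817 0.3982 0.1638] [-0.1 -0.4 -1.3]
scene reel orig [[192.0, 284.0]] lifted [[208.0, 267.0]] spindle mid [[195.0, 281.0]] [[125, 129, 133], [82, 85, 88], [41, 43, 46], [30, 32, 35], [26, 28, 30], [45, 48, 53], [64, 68, 76], [64, 69, 75], [62, 68, 76]]
side reel orig [[232.0, 321.0]] lifted [[249.0, 293.0]] spindle mid [[234.0, 317.0]] [[165, 169, 172], [159, 161, 166], [187, 187, 191], [164, 166, 171], [184, 184, 188], [214, 213, 215], [103, 74, 58], [74, 73, 78], [90, 93, 99]]
```

The reel is off the spindle: the bare spindle pixels are grey. Next I'll check the surroundings of the placing spot from the first wrist picture and the violin's edge.

```bash
python3 - <<'E'
from h import *
import pickle
fs=pickle.load(open("f0.pkl","rb")); W,A,B=fs["wrist"],fs["scene"],fs["side"]
print("spot",proj(W,(.62,-.03,0)),proj(W,(.62,-.03,.034)),"side",proj(B,(.62,-.03,0)),"scene",proj(A,(.62,-.03,0)))
for n,u in(("violin edge",(318,200)),("waist",(275,400)),("lower",(380,480)),("lower2",(388,560)),("whitebox",(545,555)),("whitebox top",(570,550)),("leather",(590,330)),("handle",(535,330))):
    print(n,[onz(W,(u[0]/1.4,u[1]/1.4),z).round(3).tolist() for z in(.0,.1,.2)])
print("side whitebox",[tri((B,(338/1.4,190/1.4)),(W,(570/1.4,550/1.4)))])
E
```

```text
spot [[341.75582669 196.49977834]] [[347.43137723 205.91668564]] side [[244.44022863 212.58617153]] scene [[264.13359175 175.19265199]]
violin edge [[0.496, 0.029, 0.0], [0.51, 0.043, 0.1], [0.524, 0.056, 0.2]]
waist [[0.452, -0.141, 0.0], [0.477, -0.083, 0.1], [0.502, -0.025, 0.2]]
lower [[0.542, -0.223, 0.0], [0.543, -0.144, 0.1], [0.545, -0.064, 0.2]]
lower2 [[0.549, -0.316, 0.0], [0.549, -0.212, 0.1], [0.549, -0.109, 0.2]]
whitebox [[0.7, -0.31, 0.0], [0.66, -0.208, 0.1], [0.621, -0.106, 0.2]]
whitebox top [[0.723, -0.304, 0.0], [0.678, -0.203, 0.1], [0.632, -0.103, 0.2]]
leather [[0.714, -0.077, 0.0], [0.671, -0.035, 0.1], [0.628, 0.006, 0.2]]
handle [[0.669, -0.077, 0.0], [0.637, -0.035, 0.1], [0.606, 0.006, 0.2]]
side whitebox [(array([ 0.61930105, -0.07121803,  0.23170151]), [np.float64(0.0013229391996092224), np.float64(0.0013229391996093893)])]
```

```bash
echo '[[0, 0, -0.03, 0, 0.4], [0, 0, -0.07, 0, 0.4], [0, 0, -0.11, 0, 0.4], [-0.007, 0.02, -0.14, 0.05, 0.4], [-0.02, 0.06, -0.15, 0.12, 0.4], [-0.034, 0.107, -0.15, 0.2, 0.4], [-0.048, 0.154, -0.15, 0.28, 0.4], [-0.063, 0.2, -0.15, 0.36, 0.4]]' > m.json && python3 nudge.py m.json
python3 - <<'E'
from h import *
o=manip.get_obs(); M=R.from_rotvec(o["tool_rot"]).as_matrix(); print(o["time"],o["position"],np.degrees(np.arctan2(M[1,0],M[0,0])),M.T@(np.array([.62,-.03,.32])-o["position"]),M.round(3).tolist())
E
```

```text
time: 22.15
position: [0.5461, 0.1967, 0.3135]
tool_rot: [3.117, 0.394, -0.002]
force: [1.0, -0.5, -1.8]
width: 0.542
grasp_force: 29.9
22.15 [0.54606554 0.19672962 0.31347222] 14.409275590989145 [ 0.01518087  0.23799513 -0.00656471] [[0.969, 0.249, -0.001], [0.249, -0.969, -0.0], [-0.001, -0.0, -1.0]]
```

```bash
echo '[[0.003, 0.045, 0, 0.06, 0.4], [0.006, 0.09, 0, 0.12, 0.4], [0.009, 0.135, 0, 0.18, 0.4], [0.012, 0.18, 0, 0.25, 0.4], [0.015, 0.22, 0, 0.25, 0.4], [0.015, 0.238, 0, 0.25, 0.4], [0.015, 0.238, 0, 0.25, 0.4]]' > m.json && python3 nudge.py m.json
python3 - <<'E'
from h import *
import pickle
fs={n:grab(n) for n in("scene","side","wrist")}; pickle.dump(fs,open("f14.pkl","wb"))
o=manip.get_obs(); M=R.from_rotvec(o["tool_rot"]).as_matrix(); p=o["position"]; print(o["time"],p,np.degrees(np.arctan2(M[1,0],M[0,0])),M.T@(np.array([.62,-.03,.32])-p),o["width"])
rc=p+[0,0,.0373]; c=proj(fs["side"],rc)[0].astype(int); s=proj(fs["scene"],rc)[0].astype(int); print(c,s)
cut=lambda f,c:cv2.resize(f["color"][max(c[1]-45,0):max(c[1]-45,0)+90,c[0]-60:c[0]+60],None,fx=3.3,fy=3.3,interpolation=cv2.INTER_CUBIC)
cv2.imwrite("pics/pair14.png",np.hstack([cut(fs["side"],c),cut(fs["scene"],s)])[:,:,::-1])
E
```

```text
time: 22.85
position: [0.6205, -0.03, 0.3128]
tool_rot: [-3.141, -0.003, 0.003]
force: [-0.2, 0.0, 0.1]
width: 0.54
grasp_force: 29.9
23.0 [ 0.61982706 -0.02668176  0.31418604] 0.3393523037277784 [ 0.00015243  0.0033168  -0.00581536] 0.546329977577863
[233  99] [263  70]
```

```bash
echo '[[0, 0.002, 0.05, 0, 0.4], [0, 0.003, 0.1, 0, 0.4], [0, 0.003, 0.15, 0, 0.4], [0, 0.003, 0.2, 0, 0.4], [0, 0.003, 0.25, 0, 0.4], [0, 0.003, 0.285, 0, 0.4], [0, 0.003, 0.305, 0, 0.4], [0, 0.003, 0.305, 0, 0.4]]' > m.json && python3 nudge.py m.json; echo '[[0, 0, 0.005, 0, 0.4], [0, 0, 0.01, 0, 0.4], [0, 0, 0.01, 0, 0.4]]' > m.json && python3 nudge.py m.json; echo '[[0, 0, 0.002, 0, 0.4], [0, 0, 0.004, 0, 0.4], [0, 0, 0.004, 0, 0.4]]' > m.json && python3 nudge.py m.json
```

```text
time: 23.8
position: [0.6184, -0.029, 0.0068]
tool_rot: [-3.14, -0.01, 0.008]
force: [-0.4, -0.2, -0.1]
width: 0.541
grasp_force: 29.9
time: 24.1
position: [0.6203, -0.0308, -0.0003]
tool_rot: [3.141, 0.008, 0.001]
force: [1.3, 0.7, -0.4]
width: 0.543
grasp_force: 29.9
time: 24.4
position: [0.62, -0.0311, -0.0049]
tool_rot: [-3.142, -0.007, 0.0]
force: [0.8, -0.8, -1.4]
width: 0.54
grasp_force: 29.9
```

```bash
echo '[[0, 0, 0.002, 0, 0.4], [0, 0, 0.004, 0, 0.4], [0, 0, 0.004, 0, 0.4]]' > m.json && python3 nudge.py m.json; echo '[[0, 0, 0.002, 0, 0.4], [0, 0, 0.003, 0, 0.4], [0, 0, 0.003, 0, 0.4]]' > m.json && python3 nudge.py m.json
```

```text
time: 24.7
position: [0.6209, -0.0312, -0.0082]
tool_rot: [3.141, 0.007, 0.004]
force: [1.2, -0.1, 3.8]
width: 0.541
grasp_force: 32.2
time: 25.0
position: [0.6231, -0.0312, -0.0091]
tool_rot: [3.141, 0.007, 0.013]
force: [3.5, 2.7, 13.9]
width: 0.535
grasp_force: 35.4
```

```bash
echo '[[0.004, 0, -0.001, 0, 0.4], [0.008, 0, -0.001, 0, 0.4], [0.011, 0, -0.001, 0, 0.4], [0.011, 0, -0.001, 0, 0.4]]' > m.json && python3 nudge.py m.json; echo '[[0.004, 0, 0.0015, 0, 0.4], [0.008, 0, 0.003, 0, 0.4], [0.01, 0, 0.0045, 0, 0.4], [0.01, 0, 0.0045, 0, 0.4]]' > m.json && python3 nudge.py m.json
```

```text
time: 25.4
position: [0.6312, -0.031, -0.0111]
tool_rot: [-3.142, -0.007, 0.0]
force: [-0.4, -0.2, 3.5]
width: 0.537
grasp_force: 32.9
time: 25.8
position: [0.6414, -0.0309, -0.0157]
tool_rot: [-3.142, -0.007, -0.0]
force: [1.2, 0.2, 2.4]
width: 0.533
grasp_force: 30.7
```

```bash
echo '[[0.001, 0, 0.0015, 0, 0.4], [0.001, 0, 0.0015, 0, 0.4]]' > m.json && python3 nudge.py m.json; echo '[[0, 0, 0, 0, 0.62], [0, 0, 0, 0, 0.64], [0, 0, 0, 0, 0.66], [0, 0, 0, 0, 0.66], [0, 0, 0, 0, 0.66]]' > m.json && python3 nudge.py m.json; echo '[[0, 0, -0.02, 0, 0.66], [0, 0, -0.06, 0, 0.66], [0, 0, -0.11, 0, 0.66], [0, 0, -0.16, 0, 0.66], [0, 0, -0.21, 0, 0.66], [0, 0, -0.24, 0, 0.66], [0, 0, -0.24, 0, 0.66]]' > m.json && python3 nudge.py m.json
python3 - <<'E'
from h import *
import pickle
fs={n:grab(n) for n in("scene","side","wrist")}; pickle.dump(fs,open("f15.pkl","wb"))
o=manip.get_obs();print(o["time"],o["position"])
cut=lambda f,P,r:cv2.resize((lambda c:f["color"][max(c[1]-r,0):max(c[1]-r,0)+2*r,c[0]-r:c[0]+r])(proj(f,P)[0].astype(int)),(260,260),interpolation=cv2.INTER_CUBIC)
P=(.635,-.03,.017); Q=(.455,.3,.06)
cv2.imwrite("pics/fin.png",np.vstack([np.hstack([cut(fs["wrist"],P,65),cut(fs["side"],P,35),cut(fs["scene"],P,35)]),np.hstack([cut(fs["side"],Q,70),cut(fs["scene"],Q,70),cut(fs["side"],(.47,.385,.07),40)])])[:,:,::-1])
E
```

```text
time: 26.0
position: [0.6426, -0.031, -0.0166]
tool_rot: [3.141, 0.007, 0.002]
force: [1.2, 0.7, 3.6]
width: 0.53
grasp_force: 31.3
time: 26.5
position: [0.6419, -0.0309, -0.017]
tool_rot: [-3.142, -0.007, 0.0]
force: [0.9, 1.0, 0.3]
width: 0.659
grasp_force: 0.0
time: 27.2
position: [0.6434, -0.0312, 0.2283]
tool_rot: [3.139, 0.007, 0.014]
force: [-0.0, -0.2, 0.0]
width: 0.661
grasp_force: 0.0
27.35 [ 0.64149628 -0.03084894  0.22161103]
```

View pics/fin.png

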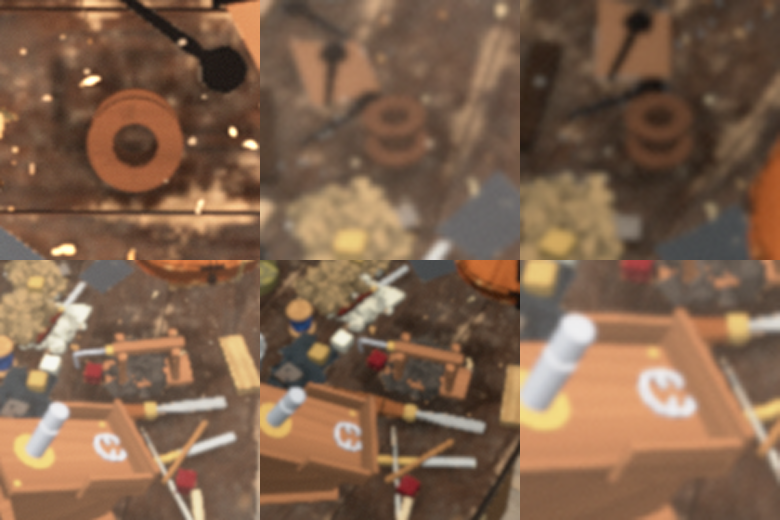

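The picture shows the reel standing upright on the bench at (135,140). The clip lies in the trough at (110,448), the spindle is bare at (45,430), and the pick is on its rest at (140,345). The offcut and the rest of the bench look unchanged.

```bash
python3 -c "
from workcell import manip, viewer, finish_job
print(finish_job())"
```

```text
the job is handed in; nothing more can be done
None
```

The job is handed in at about 27 s of the 54 s: the pick pulled the clip into the trough and is back on its rest within about 1 mm, and the reel stands upright on the bench near x = 0.63, y = -0.03 m, with no sign in the pictures that the violin or the bystanders were touched.

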